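Load the sleeve station and operate it

TASK

Load the sleeve station: slide its orange cover right back, then push every brass sleeve on the bench fully home, flange down, each on a spigot of its own, and slide the cover fully shut. Only with the cover shut, press the red palm pedal down to its stop and let it come back up. Leave the washer, jar and wrench where they are.

Things in the scene. Friction and masses are not known exactly. Their poses are not given: they have to be found in the camera images.
- station: Fixed blue bench unit: in front an open well (inside 130 x 316 mm, wall tops 70 mm up, floor 10 mm above the bench) with five upright spigots in a row along y; behind it (x 71 to 215 mm) a closed housing 66 mm high; side rails 80 mm high. Origin: on the bench under the well's centre. x from the well to the housing, y along the row, z up.
- cover (a joint): Orange flat cover of the well (142 x 326 x 6 mm, its top 77 mm above the bench), sliding along the station's +x over the housing: 0 m = fully shut over the well, 0.14 m = fully open; a light friction (about 2 N) keeps it where it is left.
- cover_grip (a point): Point on the cover's black upright handle tab, in mid-thickness at the tab's top edge. The tab is 12 mm thick along the station's x, 80 mm long along its y and stands 34 mm above the cover; pinch it from above across its thickness. It moves with the cover.
- pedal (a joint): Red sprung palm pedal, hinged on a fixed base plate (160 x 110 mm) on the bench: 0 rad = up (at rest), 0.26 rad = down at its stop. It springs back; it takes about 6 N at the pad to start and 16 N to reach the stop.
- pedal_pad (a point): Point to press: middle of the ribbed black rubber pad (60 x 70 mm) on top of the pedal near its free end, 100 mm from the hinge. Axes turn with the pedal: x points to the hinge, z out of the pad. At rest it is about 59 mm above the bench, at the stop about 26 mm lower.
- washer: Flat steel washer, 52 mm outside, 28 mm hole, 6 mm thick, lying on the bench; a bystander. Origin: centre of underside.
- jar: Amber jar with a black cap, 64 mm across and 90 mm tall; a bystander. Origin: centre of underside.
- wrench: Steel wrench 170 mm long lying on the bench; a bystander. Origin under its middle.
- spigot1 (a point): Foot of a steel spigot, on its axis at the floor of the well (10 mm above the bench). The spigot is 21 mm in diameter and 34 mm tall, the top 8 mm tapering to 11 mm. Spigots are 58 mm apart. z up, x and y as the station's.
- sleeve1: Brass flanged sleeve (may be absent): tube 34 mm outside, 24 mm bore right through, 48 mm tall overall, with a flange 48 mm across and 6 mm thick at its foot; it stands on its flange. Origin: on the axis at the underside of the flange; z along the axis, up. Any sleeve fits any spigot.
- spigot2 (a point): Foot of a steel spigot, on its axis at the floor of the well (10 mm above the bench). The spigot is 21 mm in diameter and 34 mm tall, the top 8 mm tapering to 11 mm. Spigots are 58 mm apart. z up, x and y as the station's.
- sleeve2: Brass flanged sleeve (may be absent): tube 34 mm outside, 24 mm bore right through, 48 mm tall overall, with a flange 48 mm across and 6 mm thick at its foot; it stands on its flange. Origin: on the axis at the underside of the flange; z along the axis, up. Any sleeve fits any spigot.
- spigot3 (a point): Foot of a steel spigot, on its axis at the floor of the well (10 mm above the bench). The spigot is 21 mm in diameter and 34 mm tall, the top 8 mm tapering to 11 mm. Spigots are 58 mm apart. z up, x and y as the station's.
- sleeve3: Brass flanged sleeve (may be absent): tube 34 mm outside, 24 mm bore right through, 48 mm tall overall, with a flange 48 mm across and 6 mm thick at its foot; it stands on its flange. Origin: on the axis at the underside of the flange; z along the axis, up. Any sleeve fits any spigot.
- spigot4 (a point): Foot of a steel spigot, on its axis at the floor of the well (10 mm above the bench). The spigot is 21 mm in diameter and 34 mm tall, the top 8 mm tapering to 11 mm. Spigots are 58 mm apart. z up, x and y as the station's.
- sleeve4: Brass flanged sleeve (may be absent): tube 34 mm outside, 24 mm bore right through, 48 mm tall overall, with a flange 48 mm across and 6 mm thick at its foot; it stands on its flange. Origin: on the axis at the underside of the flange; z along the axis, up. Any sleeve fits any spigot.
- spigot5 (a point): Foot of a steel spigot, on its axis at the floor of the well (10 mm above the bench). The spigot is 21 mm in diameter and 34 mm tall, the top 8 mm tapering to 11 mm. Spigots are 58 mm apart. z up, x and y as the station's.
- sleeve5: Brass flanged sleeve (may be absent): tube 34 mm outside, 24 mm bore right through, 48 mm tall overall, with a flange 48 mm across and 6 mm thick at its foot; it stands on its flange. Origin: on the axis at the underside of the flange; z along the axis, up. Any sleeve fits any spigot.

How it is judged:
By the outcome, as a careful person would: the job done as asked, in the order asked, and still so for the second after the job is handed in, with the robot touching nothing.
Of sleeve1, sleeve2, sleeve3, sleeve4, sleeve5 only 3 to 5 are there at a start; the rules pass over those that are not, and their reading is None.
At some moment in a run one of sleeve1, sleeve2, sleeve3, sleeve4, sleeve5 may be knocked a few centimetres aside while the robot is not near it.
It also fails if it takes over 210 s, if anything falls off the work surface, if the arm or the gripper's body presses on something with over 40 N, if the wrist force passes 120 N, or if a joint passes its speed limit or range.

ROBOT

A 6-joint arm with a two-finger parallel gripper is mounted at the origin on the work surface. World frame = base frame: x ahead of the robot, y to its left, z up, the work surface at z = 0. Lengths are in m, angles in rad, forces in N, time in s.
With the tool pointing down it reaches from about 0.4 to 0.925 m from the base axis. Payload 3.4 kg.
Tool frame: the origin (TCP) lies midway between the tips of the shut fingers; the grasp point (between the pads) lies 19 mm behind it; z points along the fingers, y is the line along which they close (so a half turn about z gives the same grasp; the last joint's range is limited). The gripper opens to 85 mm and grips with 20 to 120 N. Pads are 22 mm wide; open, the fingers measure 114 mm over their backs; the gripper's body (76 mm by 85 mm) begins 54 mm behind the grasp point. The pads swing forward as they close: fully open they stand 13 mm farther back than shut.
Start: joints at [-1.331, 0.307, 1.506, -0, 1.328, -0.073], TCP at [0.177, -0.547, 0.204] pointing down, gripper open.
Joint ranges: [-3.12, 3.12], [-1.05, 2.28], [0.14, 2.33], [-1.42, 4.57], [0.1, 2.73], [-2.68, 2.68]. Speed limits (rad/s): [2.57, 2.57, 3.14, 3.14, 3.14, 3.14].

INTERFACE

Orientations are given as a unit quaternion [x, y, z, w].
In Python, from cell import observe, capture, get_calibration, finish_job gives the robot as it stands.
- The arm moves only by the tool step_arm, never from a script. Its argument "plan" is a list of rows, each an object with "gripper": the opening, from 0 (shut) to 1 (fully open); "slide": the shift along the world's x, y, z as a fraction of full scale, a list of three; "roll": the turn about the world's z as a fraction of full scale. In form: [{"gripper": gripper, "slide": [dx, dy, dz], "roll": roll}, ...]. A call has exactly 5 rows; each row shifts and turns the commanded pose from where the row before left it; what a row does not reach is not made up. Full scale, the value 1, is 0.02 m for a shift and 0.1 rad for a turn. A row lasts 1/10 s, in which the tool goes at most 50 mm and 8.59 degrees, less where a joint would pass 70% of its speed; a pose out of reach is approached as far as the arm can. A call with a number of a shift or a turn outside -1 to 1 is refused whole. A call with a gripper value outside its range is refused whole. The fingers move at their own pace and stop on an object; "squeeze" is the grip in N (left out, the last holds). Time passes only in rows, so rows that do not move let the fingers close, or fill a call up. It gives the time, the measured TCP pose, the force, the opening and the grip force at its end, in the units of the state.
- observe(): the state, without advancing time (a new reading comes with each control period).
- capture(name): name is "side" or "top" or "wrist"; returns the picture (480x640x3 uint8, red, green, blue); there is no depth.
- get_calibration(name): a dict with "mtx" (3x3 intrinsics, pixels), "cam_to_world" (4x4, takes a point from camera to world coordinates); the wrist camera has in their place "hand_eye" (4x4, takes a point from camera to tool coordinates, whose origin is the TCP and whose axes are the flange's). Camera axes: x right, y up, looking along -z (the intrinsics and any distortion apply to the point x, -y, -z); pixel columns grow to the right and rows downward; lengths in m; the calibration is good to about 2 mm. A picture is of the moment at which its call begins: read the wrist's pose just before it. get_calibration takes no time and is no camera call.
- finish_job(): hands the job in; it is judged then, once.
The state is a dict: "clock": time; "joint_pos": joint angles; "joint_vel": joint speeds; "tau": joint torques, N m; "ee_pos": TCP position; "orientation": TCP orientation; "wrist_force": force on the tool from outside, world axes, zero at the start; "ft_torque": the same for the moment, N m; "opening": opening from 0.0 (shut) to 1.0 (fully open); "gripper_force": force on a finger pad.
Only numpy, scipy, OpenCV 4.12 (cv2) and the standard library are available. Lean on these libraries where they do the work, as an engineer would, in place of code of your own. Each camera call takes 0.05 s, during which the arm holds its last target. There are 200 camera calls.

## Working session

There is one attempt and no reset: what is moved stays moved. The work goes in short steps, Python scripts to look and compute and a tool call to move; the robot and the scene stay as the last step left them, time stands still between calls to the robot, and variables do not carry over. Pictures are saved under pics/ and viewed, at most 14 in all, crops included, and the job is handed in when it is done.

Besides the shell and the picture viewer there is one more tool, called as name([rows], argument=value, ...), one row to a line, values as JSON. step_arm: Moves the arm, as the interface text tells. Its arguments: {"type":"object","properties":{"plan":{"type":"array"},"squeeze":{"type":"number"}},"required":["plan"]}

```bash
mkdir -p pics; ls
python3 - <<'E'
from cell import *
import cv2,numpy as np
for n in ("top","side"):
    im=capture(n); cv2.imwrite(f"pics/{n}0.png",im[:,:,::-1]); c=get_calibration(n); print(n,{k:np.round(v,4).tolist() if not isinstance(v,str) else v for k,v in c.items()})
print(get_calibration("wrist")); print(observe())
E
```

```text
pics
top {'mtx': [[460.6391, 0.0, 318.865], [0.0, 460.6391, 238.8106], [0.0, 0.0, 1.0]], 'cam_to_world': [[-0.002, 0.9856, -0.169, 0.3771], [-1.0, -0.0032, -0.0066, 0.0111], [-0.0071, 0.169, 0.9856, 1.3318], [0.0, 0.0, 0.0, 1.0]]}
side {'mtx': [[518.5987, 0.0, 320.1516], [0.0, 518.5987, 239.9314], [0.0, 0.0, 1.0]], 'cam_to_world': [[0.9465, 0.2219, -0.2344, 0.2983], [-0.3225, 0.6806, -0.6579, -0.7951], [0.0136, 0.6983, 0.7157, 1.0107], [0.0, 0.0, 0.0, 1.0]]}
{'mtx': array([[361.33141806,   0.        , 322.24868667],
       [  0.        , 361.33141806, 239.51163969],
       [  0.        ,   0.        ,   1.        ]]), 'hand_eye': array([[-3.81088910e-04,  9.62342472e-01,  2.71839698e-01,
         6.94302906e-02],
       [ 9.99999902e-01,  3.05007769e-04,  3.22127129e-04,
         3.22191266e-04],
       [ 2.27083398e-04,  2.71839794e-01, -9.62342493e-01,
        -1.68216714e-01],
       [ 0.00000000e+00,  0.00000000e+00,  0.00000000e+00,
         1.00000000e+00]])}
{'clock': 0.1, 'joint_pos': array([-1.33050672e+00,  3.07499735e-01,  1.50753007e+00,  3.96525450e-05,
        1.32837714e+00, -7.35100393e-02]), 'joint_vel': array([ 0.00093326, -0.00221409, -0.00202612,  0.00132098, -0.0015312 ,
       -0.00101862]), 'tau': array([ 2.94066958e-04, -4.58529568e+01, -2.52608156e+01, -2.35928965e-04,
        5.55478720e-03, -1.65593278e-06]), 'ee_pos': array([ 0.17731684, -0.54628492,  0.20327708]), 'orientation': array([ 9.87716793e-01,  1.56252086e-01, -5.63836587e-05, -9.05595943e-04]), 'wrist_force': array([ 0.49724861,  1.5965929 , -0.46459768]), 'ft_torque': array([-0.06610168,  0.03493238,  0.0177099 ]), 'gripper_force': 0.0, 'opening': 1.0018362622087615}
```

View pics/top0.png

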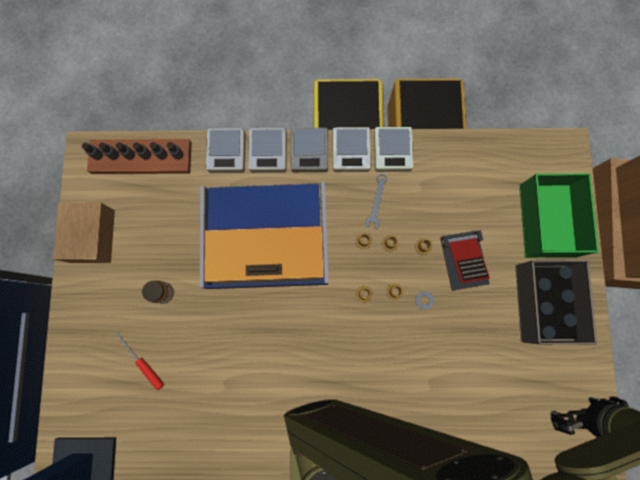

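View pics/side0.png

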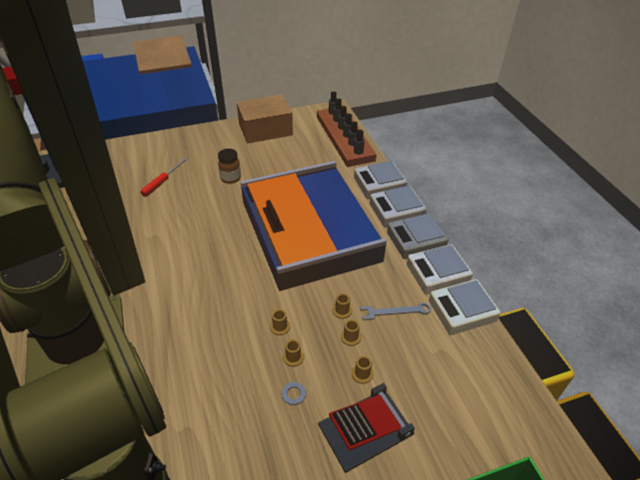

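```bash
cat > h.py <<'E'
from cell import *
import cv2,numpy as np
from scipy.spatial.transform import Rotation as R
def cam(n,st=None):
    c=get_calibration(n)
    if n!="wrist": return c["mtx"],c["cam_to_world"]
    T=np.eye(4); T[:3,:3]=R.from_quat(st["orientation"]).as_matrix(); T[:3,3]=st["ee_pos"]
    return c["mtx"],T@c["hand_eye"]
def ray(uv,K,T):
    uv=np.atleast_2d(np.asarray(uv,float))
    d=np.c_[(uv[:,0]-K[0,2])/K[0,0],-(uv[:,1]-K[1,2])/K[1,1],-np.ones(len(uv))]
    return T[:3,3],d@T[:3,:3].T
def onplane(uv,z,K,T):
    o,d=ray(uv,K,T); return (o+d*((z-o[2])/d[:,2])[:,None])[:,:2]
def proj(p,K,T):
    q=(np.linalg.inv(T)@np.r_[p,1])[:3]; return np.array([K[0,2]-K[0,0]*q[0]/q[2],K[1,2]+K[1,1]*q[1]/q[2]])
def hsv(im): return cv2.cvtColor(im,cv2.COLOR_RGB2HSV)
def comps(m,lo,hi=1e9):
    n,l,s,c=cv2.connectedComponentsWithStats(m.astype(np.uint8)); 
    return [(c[i],s[i],l==i) for i in range(1,n) if lo<=s[i,4]<=hi]
def big(m): return max(comps(m,20),key=lambda t:t[1][4])[2].astype(np.uint8)
def pts(mask): return max(cv2.findContours(mask.astype(np.uint8),cv2.RETR_EXTERNAL,cv2.CHAIN_APPROX_NONE)[0],key=len)[:,0]
E
python3 - <<'E'
from h import *
for n in ("top","side"):
    im=capture(n); H=hsv(im).astype(int); K,T=cam(n)
    o=big((H[...,0]>8)&(H[...,0]<22)&(H[...,1]>190)&(H[...,2]>180))
    r=cv2.minAreaRect(cv2.convexHull(onplane(pts(o),.077,K,T).astype(np.float32))); print(n,"orange",r)
    rd=big(((H[...,0]<6)|(H[...,0]>174))&(H[...,1]>150)&(H[...,2]>80)&(np.arange(640)[None,:]>250))
    print("red rect z.055",cv2.minAreaRect(cv2.convexHull(onplane(pts(rd),.055,K,T).astype(np.float32))))
    roi=cv2.fillConvexPoly(np.zeros((480,640),np.uint8),pts(o).astype(np.int32),1) if 0 else o
    hull=cv2.fillConvexPoly(np.zeros((480,640),np.uint8),cv2.convexHull(pts(o)),1)
    t=big((hull>0)&(H[...,2]<80)); c=cv2.moments(t,True); print("tab",onplane([[c['m10']/c['m00'],c['m01']/c['m00']]],.1 if n=='top' else .095,K,T))
    b=(H[...,0]>14)&(H[...,0]<28)&(H[...,1]>140)&(o==0)
    for c,s,l in comps(b,40,1500): print(np.round(c),s[4],"at z.024",np.round(onplane([c],.024,K,T),3))
E
python3 -c "
import cv2
a=cv2.imread('pics/top0.png')[170:320,190:500];cv2.imwrite('pics/c.png',cv2.resize(a,None,fx=2.58,fy=2.58,interpolation=cv2.INTER_CUBIC)[:600])"
```

```text
Traceback (most recent call last):
  File "h.py", line 21, in big
    def big(m): return max(comps(m,20),key=lambda t:t[1][4])[2].astype(np.uint8)
                       ~~~^^^^^^^^^^^^^^^^^^^^^^^^^^^^^^^^^^
ValueError: max() iterable argument is empty
```

View pics/c.png

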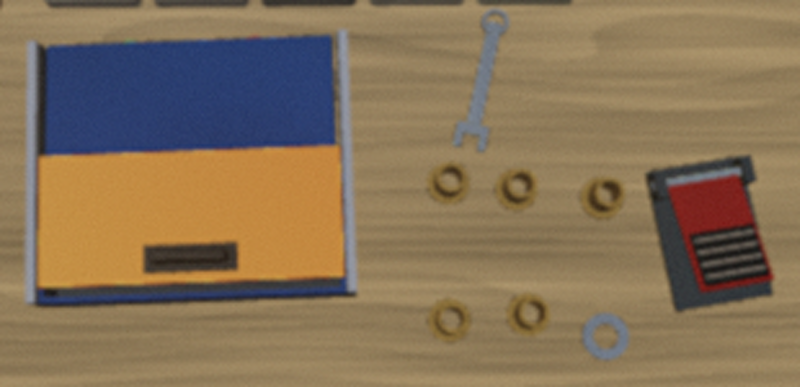

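The close-up shows the shut cover with the tab at about (263,269) in the full image, five sleeves, washer, wrench and pedal. The orange is paler than my threshold, so I'll sample it.

Run:
```python
from h import *
tab={"top":(300,245),"side":(300,220)}
for n in ("top","side"):
    im=capture(n); H=hsv(im).astype(int); K,T=cam(n)
    u=tab[n]; ref=H[u[1],u[0]]; print(n,"orange hsv",ref)
    o=(abs(H[...,0]-ref[0])<5)&(abs(H[...,1]-ref[1])<40)&(abs(H[...,2]-ref[2])<50)
    o=cv2.morphologyEx(o.astype(np.uint8),cv2.MORPH_OPEN,np.ones((3,3)));o=big(o)
    r=cv2.minAreaRect(onplane(pts(o),.077,K,T).astype(np.float32)); print("orange",r,cv2.boxPoints(r).round(3).tolist())
    rd=big(((H[...,0]<6)|(H[...,0]>174))&(H[...,1]>150)&(H[...,2]>80)&(np.arange(640)[None,:]>250))
    print("red rect",cv2.minAreaRect(onplane(pts(rd),.055,K,T).astype(np.float32)))
    hull=cv2.fillConvexPoly(np.zeros((480,640),np.uint8),cv2.convexHull(pts(o)),1)
    t=big((hull>0)&(H[...,2]<100)); r=cv2.minAreaRect(pts(t).astype(np.float32)); print("tab",r,onplane([r[0]],.095,K,T))
    b=(H[...,0]>12)&(H[...,0]<28)&(H[...,1]>140)&(hull==0)
    for c,s,l in comps(b,40,1500): print(np.round(c),s[4],"z.024",np.round(onplane([c],.024,K,T),3))
```

```text
top orange hsv [ 16 171 195]
orange ((0.5522821545600891, 0.17225703597068787), (0.14005684852600098, 0.3224642872810364), 1.965003490447998) [[0.47699999809265137, 0.3310000002384186], [0.4880000054836273, 0.008999999612569809], [0.628000020980835, 0.014000000432133675], [0.6169999837875366, 0.335999995470047]]
red rect ((0.534625232219696, -0.3971375823020935), (0.12080317735671997, 0.07864466309547424), 14.47212028503418)
tab ((263.482177734375, 269.48333740234375), (9.959598541259766, 35.254913330078125), 88.02507019042969) [[0.50574559 0.16894134]]
[415. 101.] 719 z.024 [[ 1.023 -0.271]]
[349.  97.] 411 z.024 [[ 1.039 -0.073]]
[363. 241.] 113 z.024 [[ 0.594 -0.108]]
[390. 243.] 130 z.024 [[ 0.588 -0.183]]
[423. 246.] 142 z.024 [[ 0.578 -0.278]]
[163. 292.] 51 z.024 [[0.45  0.461]]
[394. 292.] 124 z.024 [[ 0.449 -0.191]]
[363. 294.] 110 z.024 [[ 0.442 -0.105]]
side orange hsv [ 13 213 199]
orange ((0.5556911826133728, 0.17721746861934662), (0.14180909097194672, 0.3234789967536926), 1.6901633739471436) [[0.47999998927116394, 0.3370000123977661], [0.49000000953674316, 0.013000000268220901], [0.6309999823570251, 0.017999999225139618], [0.621999979019165, 0.3409999907016754]]
red rect ((0.5359470248222351, -0.40241408348083496), (0.11628162115812302, 0.0795302540063858), 3.773251533508301)
tab ((271.5718994140625, 216.55821228027344), (33.1042366027832, 10.510594367980957), 65.55604553222656) [[0.50633213 0.16506403]]
[267. 128.] 838 z.024 [[0.62  0.663]]
[229. 166.] 135 z.024 [[0.457 0.502]]
[342. 306.] 356 z.024 [[ 0.6   -0.112]]
[279. 323.] 379 z.024 [[ 0.447 -0.11 ]]
[566. 382.] 981 z.024 [[ 0.98  -0.445]]
[351. 333.] 393 z.024 [[ 0.592 -0.188]]
[293. 353.] 419 z.024 [[ 0.453 -0.197]]
[362. 370.] 443 z.024 [[ 0.582 -0.284]]
```

step_arm([
  {"gripper":1,"slide":[1,0.5,0.25],"roll":0.86},
  {"gripper":1,"slide":[1,0.5,0.25],"roll":0.86},
  {"gripper":1,"slide":[1,0.5,0.25],"roll":0.86},
  {"gripper":1,"slide":[1,0.5,0.25],"roll":0.86},
  {"gripper":1,"slide":[1,0.5,0.25],"roll":0.86},
])

```text
clock: 0.75
ee_pos: [0.2781, -0.4964, 0.2292]
orientation: [0.931, 0.365, -0.0, -0.0]
wrist_force: [0.5, 0.2, 0.4]
opening: 1.004
gripper_force: 0.0
```

step_arm([
  {"gripper":1,"slide":[1,0.5,0.25],"roll":0.86},
  {"gripper":1,"slide":[1,0.5,0.25],"roll":0.86},
  {"gripper":1,"slide":[1,0.5,0.25],"roll":0.86},
  {"gripper":1,"slide":[1,0.5,0.25],"roll":0.86},
  {"gripper":1,"slide":[1,0.5,0.25],"roll":0.86},
])

```text
clock: 1.25
ee_pos: [0.3782, -0.4463, 0.2541]
orientation: [0.832, 0.555, -0.0, -0.0]
wrist_force: [-0.1, -0.4, 0.3]
opening: 1.001
gripper_force: 0.0
```

step_arm([
  {"gripper":1,"slide":[1,0.5,0.25],"roll":0.86},
  {"gripper":1,"slide":[1,0.5,0.25],"roll":0.86},
  {"gripper":1,"slide":[1,0.5,0.25],"roll":0.86},
  {"gripper":1,"slide":[1,0.5,0.25],"roll":0.86},
  {"gripper":1,"slide":[1,0.5,0.25],"roll":0.86},
])

```text
clock: 1.75
ee_pos: [0.4782, -0.3963, 0.2791]
orientation: [0.694, 0.72, -0.0, -0.0]
wrist_force: [0.5, 0.8, 0.1]
opening: 1.0
gripper_force: 0.0
```

step_arm([
  {"gripper":1,"slide":[0.3,1,0],"roll":0},
  {"gripper":1,"slide":[0.3,1,0],"roll":0},
  {"gripper":1,"slide":[0.3,1,0],"roll":0},
  {"gripper":1,"slide":[0.3,1,0],"roll":0},
  {"gripper":1,"slide":[0.3,1,0],"roll":0},
])

```text
clock: 2.25
ee_pos: [0.5075, -0.296, 0.2789]
orientation: [0.695, 0.719, -0.0, -0.0]
wrist_force: [0.2, 0.2, -0.4]
opening: 0.998
gripper_force: 0.0
```

Run:
```python
from h import *
s=observe(); im=capture("wrist"); cv2.imwrite("pics/w1.png",im[:,:,::-1]); np.savez("w1",p=s["ee_pos"],q=s["orientation"])
print(s["ee_pos"],s["orientation"],s["joint_pos"],s["clock"])
```

```text
[ 0.50754353 -0.29600021  0.27890313] [ 6.95352598e-01  7.18668711e-01 -1.26095737e-05 -2.17973682e-04] [-5.99894535e-01  2.78498382e-01  1.35841777e+00  4.85766940e-05
  1.50511048e+00 -6.32873193e-01] 2.25
```

View pics/w1.png

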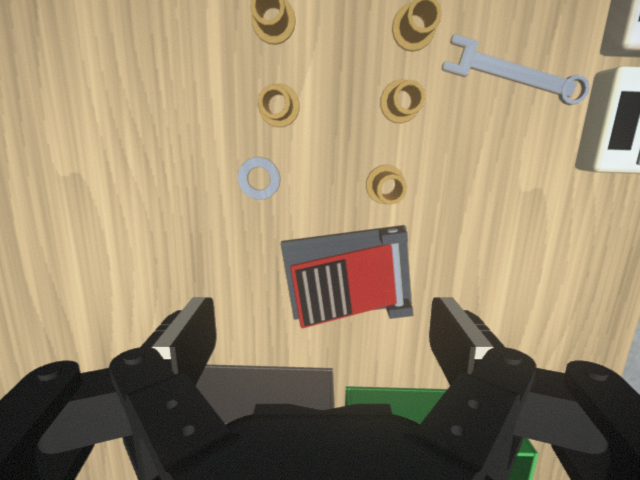

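The wrist view shows all five sleeves ((272,20), (417,25), (278,105), (403,100), (387,185)), the washer, and the pedal with its pad at about (325,293).

```bash
cat >> h.py <<'E'
def sleeves(im,K,T,z=.015):
    H=hsv(im).astype(int); b=(H[...,0]>12)&(H[...,0]<28)&(H[...,1]>135)&(H[...,2]>40); out=[]
    b=cv2.morphologyEx(b.astype(np.uint8),cv2.MORPH_CLOSE,np.ones((7,7)))
    for c,s,l in comps(b,300,20000):
        h=cv2.convexHull(pts(l)); m=cv2.moments(h); c=[m['m10']/m['m00'],m['m01']/m['m00']]
        out.append((np.round(c),s[4],s[:4].tolist(),onplane([c],z,K,T)[0].round(4)))
    return out
E
python3 - <<'E'
from h import *
d=np.load("w1.npz"); im=cv2.imread("pics/w1.png")[:,:,::-1].copy(); K,T=cam("wrist",dict(ee_pos=d["p"],orientation=d["q"]))
for s in sleeves(im,K,T): print(s)
H=hsv(im).astype(int)
rd=big(((H[...,0]<6)|(H[...,0]>174))&(H[...,1]>150)&(H[...,2]>80))
hull=cv2.fillConvexPoly(np.zeros((480,640),np.uint8),cv2.convexHull(pts(rd)),1)
r=cv2.minAreaRect(onplane(pts(hull),.055,K,T).astype(np.float32));print("red",r,cv2.boxPoints(r).round(3).tolist())
pad=big((hull>0)&(rd==0)); pad=cv2.morphologyEx(((hull>0)&(H[...,1]<120)).astype(np.uint8),cv2.MORPH_CLOSE,np.ones((9,9)));pad=pad*(np.arange(640)<365)
r=cv2.minAreaRect(onplane(pts(big(pad)),.059,K,T).astype(np.float32));print("pad",r)
E
```

```text
red ((0.5366108417510986, -0.39450547099113464), (0.12387149035930634, 0.08056696504354477), 15.24868106842041) [[0.4659999907016754, -0.3720000088214874], [0.4869999885559082, -0.44999998807907104], [0.6069999933242798, -0.4169999957084656], [0.5860000252723694, -0.33899998664855957]]
pad ((0.512327253818512, -0.40164628624916077), (0.07036561518907547, 0.07068617641925812), 16.12506675720215)
```

step_arm([
  {"gripper":1,"slide":[0,1,0],"roll":0},
  {"gripper":1,"slide":[0,1,0],"roll":0},
  {"gripper":1,"slide":[0,1,0],"roll":0},
  {"gripper":1,"slide":[0,1,0],"roll":0},
  {"gripper":1,"slide":[0,1,0],"roll":0},
])

```text
clock: 2.8
ee_pos: [0.5069, -0.1953, 0.2791]
orientation: [0.695, 0.719, 0.0, -0.0]
wrist_force: [0.2, 0.3, -0.6]
opening: 1.0
gripper_force: 0.0
```

step_arm([
  {"gripper":1,"slide":[0,1,0],"roll":0},
  {"gripper":1,"slide":[0,1,0],"roll":0},
  {"gripper":1,"slide":[0,1,0],"roll":0},
  {"gripper":1,"slide":[0,1,0],"roll":0},
  {"gripper":1,"slide":[0,1,0],"roll":0},
])

```text
clock: 3.3
ee_pos: [0.5067, -0.0954, 0.2792]
orientation: [0.695, 0.719, 0.0, -0.0]
wrist_force: [-0.1, -0.0, 0.5]
opening: 1.0
gripper_force: 0.0
```

step_arm([
  {"gripper":1,"slide":[0,1,0],"roll":0},
  {"gripper":1,"slide":[0,1,0],"roll":0},
  {"gripper":1,"slide":[0,1,0],"roll":0},
  {"gripper":1,"slide":[0,1,0],"roll":0},
  {"gripper":1,"slide":[0,1,0],"roll":0},
])

```text
clock: 3.8
ee_pos: [0.5065, 0.0045, 0.2792]
orientation: [0.695, 0.719, -0.0, -0.0]
wrist_force: [0.9, 0.0, 0.0]
opening: 1.001
gripper_force: 0.0
```

step_arm([
  {"gripper":1,"slide":[0,1,0],"roll":0},
  {"gripper":1,"slide":[0,1,0],"roll":0},
  {"gripper":1,"slide":[0,1,0],"roll":0},
  {"gripper":1,"slide":[0,1,0],"roll":0},
  {"gripper":1,"slide":[0,1,0],"roll":0},
])

```text
clock: 4.3
ee_pos: [0.5065, 0.1043, 0.2792]
orientation: [0.695, 0.719, -0.0, -0.0]
wrist_force: [0.9, -0.8, -0.3]
opening: 1.0
gripper_force: 0.0
```

Run:
```python
from h import *
s=observe(); im=capture("wrist"); cv2.imwrite("pics/w2.png",im[:,:,::-1]); np.savez("w2",p=s["ee_pos"],q=s["orientation"])
print(s["ee_pos"],s["orientation"],s["joint_pos"],s["clock"])
```

```text
[0.50646598 0.10432337 0.27917202] [ 6.95373882e-01  7.18648139e-01 -4.17396025e-05 -1.24841320e-04] [1.21332301e-01 1.74494479e-01 1.49894294e+00 1.42284576e-04
 1.46837722e+00 8.84014810e-02] 4.3
```

View pics/w2.png

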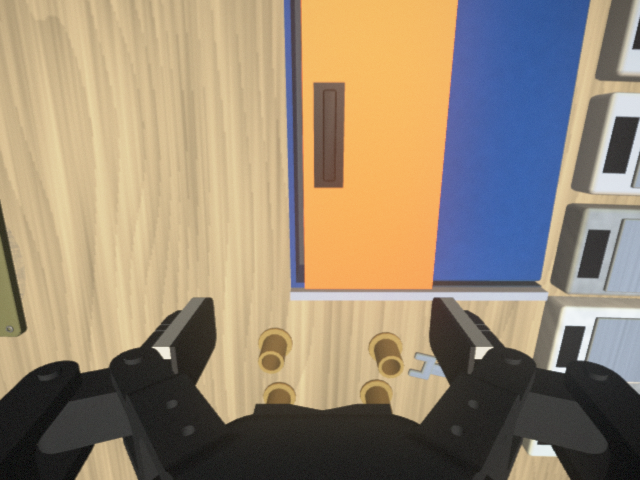

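The wrist view shows the tab's top at about (329,136), cover edges at columns 303–433, housing rear edge at about column 543, and the rail's near edge at rows 290–300.

Run:
```python
from h import *
d=np.load("w2.npz"); im=cv2.imread("pics/w2.png")[:,:,::-1].copy(); K,T=cam("wrist",dict(ee_pos=d["p"],orientation=d["q"]))
H=hsv(im).astype(int)
print("tab top",onplane([[323,90],[336,90],[336,182],[323,182]],.111,K,T).round(4).tolist())
print("cover front edge",onplane([[303,288],[300,10]],.077,K,T).round(4).tolist(),"rear",onplane([[433,288],[457,10]],.077,K,T).round(4).tolist())
print("rail",onplane([[292,290],[547,297]],.08,K,T).round(4).tolist())
print("housing rear",onplane([[543,280],[588,10]],.066,K,T).round(4).tolist(),"front wall outer",onplane([[291,285],[284,10]],.07,K,T).round(4).tolist())
d=np.load("w1.npz"); im=cv2.imread("pics/w1.png")[:,:,::-1].copy(); H=hsv(im)
for u in ((262,112),(285,90),(278,120),(100,200),(330,60),(387,200),(403,85)): print(u,H[u[1],u[0]])
```

```text
tab top [[0.5042, 0.2126], [0.5154, 0.213], [0.5188, 0.1338], [0.5068, 0.1334]]
cover front edge [[0.4888, 0.012], [0.4812, 0.2831]] rear [[0.6327, 0.0167], [0.6229, 0.2877]]
rail [[0.4768, 0.0106], [0.7591, 0.0113]]
housing rear [[0.76, 0.0258], [0.7482, 0.2951]] front wall outer [[0.4749, 0.0122], [0.466, 0.2847]]
(262, 112) [ 20 124 185]
(285, 90) [ 20 125 184]
(278, 120) [ 20 121 143]
(100, 200) [ 20  78 223]
(330, 60) [ 20  81 199]
(387, 200) [ 20 122 194]
(403, 85) [ 20 121 191]
```

step_arm([
  {"gripper":1,"slide":[0.05,0.69,-0.9],"roll":0},
  {"gripper":1,"slide":[0.05,0.69,-0.9],"roll":0},
  {"gripper":1,"slide":[0.05,0.69,-0.9],"roll":0},
  {"gripper":1,"slide":[0.05,0.69,-0.9],"roll":0},
  {"gripper":1,"slide":[0.05,0.69,-0.9],"roll":0},
])

```text
clock: 4.85
ee_pos: [0.5118, 0.1726, 0.1886]
orientation: [0.695, 0.719, -0.0, 0.0]
wrist_force: [0.2, -0.6, 0.3]
opening: 0.997
gripper_force: 0.0
```

step_arm([
  {"gripper":1,"slide":[0,0,-1],"roll":0},
  {"gripper":1,"slide":[0,0,-1],"roll":0},
  {"gripper":1,"slide":[0,0,-1],"roll":0},
  {"gripper":1,"slide":[0,0,-1],"roll":0},
  {"gripper":1,"slide":[0,0,-1],"roll":0},
])

```text
clock: 5.35
ee_pos: [0.5119, 0.1721, 0.0886]
orientation: [0.695, 0.719, 0.0, 0.0]
wrist_force: [0.3, -0.3, -0.0]
opening: 1.001
gripper_force: 0.0
```

step_arm([
  {"gripper":0,"slide":[0,0,0],"roll":0},
  {"gripper":0,"slide":[0,0,0],"roll":0},
  {"gripper":0,"slide":[0,0,0],"roll":0},
  {"gripper":0,"slide":[0,0,0],"roll":0},
  {"gripper":0,"slide":[0,0,0],"roll":0},
], squeeze=40)

```text
clock: 5.85
ee_pos: [0.5131, 0.1722, 0.0901]
orientation: [0.695, 0.719, 0.001, 0.0]
wrist_force: [0.2, 0.1, -0.5]
opening: 0.142
gripper_force: 0.0
```

step_arm([
  {"gripper":0,"slide":[0,0,0],"roll":0},
  {"gripper":0,"slide":[0,0,0],"roll":0},
  {"gripper":0,"slide":[0,0,0],"roll":0},
  {"gripper":0,"slide":[0,0,0],"roll":0},
  {"gripper":0,"slide":[0,0,0],"roll":0},
])

```text
clock: 6.35
ee_pos: [0.5124, 0.172, 0.0891]
orientation: [0.695, 0.719, -0.0, -0.0]
wrist_force: [-0.4, 0.8, -0.5]
opening: -0.002
gripper_force: 0.0
```

Run:
```python
from h import *
s=observe(); a=capture("wrist"); b=capture("side"); c=np.hstack([cv2.resize(a,(400,300)),cv2.resize(b[120:320,180:447],(400,300))]); cv2.imwrite("pics/w3.png",c[:,:,::-1])
```

```text
(no output)
```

View pics/w3.png

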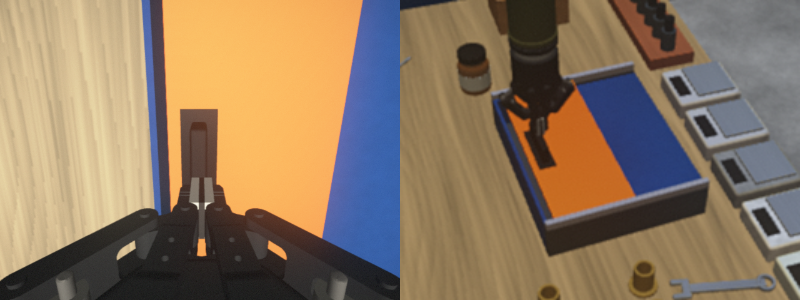

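Run:
```python
from h import *
s=observe(); a=capture("wrist"); b=capture("side"); print(s["ee_pos"],s["opening"],s["gripper_force"])
c=np.hstack([cv2.resize(a[160:420,220:420],(400,520),interpolation=cv2.INTER_CUBIC),cv2.resize(b[160:264,240:320],(400,520),interpolation=cv2.INTER_CUBIC)]); cv2.imwrite("pics/w4.png",c[:,:,::-1])
K,T=cam("side"); print("tcp in side",proj(s["ee_pos"],K,T))
```

```text
[0.5124616  0.17208174 0.08904831] 0.004427505751425467 0.0
tcp in side [273.27609072 215.97457433]
```

View pics/w4.png

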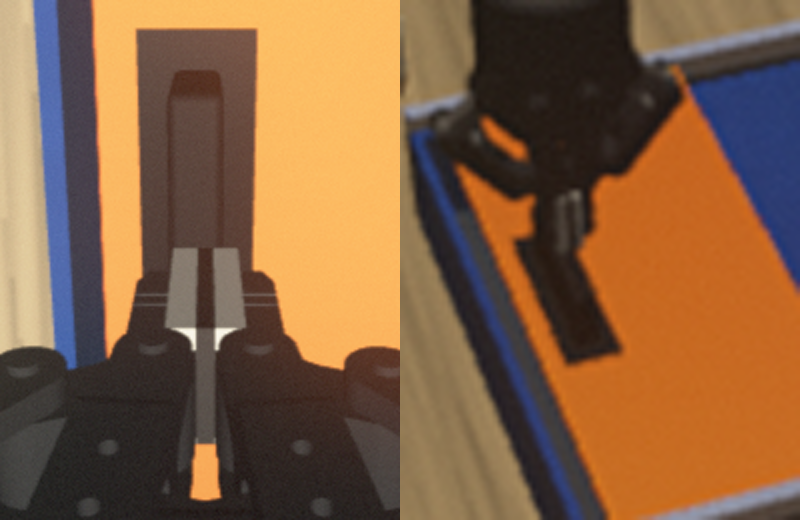

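step_arm([
  {"gripper":0.5,"slide":[0,0,0],"roll":0},
  {"gripper":0.5,"slide":[0,0,0],"roll":0},
  {"gripper":0.5,"slide":[0,0,0],"roll":0},
  {"gripper":0.5,"slide":[0,0,0],"roll":0},
  {"gripper":0.5,"slide":[-0.05,0,-0.2],"roll":0},
], squeeze=30)

```text
clock: 7.05
ee_pos: [0.5121, 0.1722, 0.0855]
orientation: [0.695, 0.719, 0.001, 0.0]
wrist_force: [-0.2, -1.0, 0.1]
opening: 0.503
gripper_force: 0.0
```

step_arm([
  {"gripper":0.15,"slide":[0,0,0],"roll":0},
  {"gripper":0.15,"slide":[0,0,0],"roll":0},
  {"gripper":0.15,"slide":[0,0,0],"roll":0},
  {"gripper":0.15,"slide":[0,0,0],"roll":0},
  {"gripper":0.12,"slide":[0,0,0],"roll":0},
])

```text
clock: 7.55
ee_pos: [0.5116, 0.1721, 0.0852]
orientation: [0.695, 0.719, 0.0, 0.0]
wrist_force: [0.4, 0.2, 0.4]
opening: 0.121
gripper_force: 0.0
```

step_arm([
  {"gripper":0.12,"slide":[0,0,0],"roll":0},
  {"gripper":0.12,"slide":[0,0,0],"roll":0},
  {"gripper":0.12,"slide":[0,0,0],"roll":0},
  {"gripper":0.12,"slide":[0,0,0],"roll":0},
  {"gripper":0.12,"slide":[0,0,0],"roll":0},
])

```text
clock: 8.05
ee_pos: [0.5115, 0.172, 0.0851]
orientation: [0.695, 0.719, -0.0, 0.0]
wrist_force: [0.5, 0.6, -0.6]
opening: 0.12
gripper_force: 0.0
```

Run:
```python
from h import *
s=observe(); a=capture("wrist"); b=capture("side"); print(s["ee_pos"],s["opening"],s["gripper_force"])
c=np.hstack([cv2.resize(a[160:420,220:420],(400,520),interpolation=cv2.INTER_CUBIC),cv2.resize(b[160:264,240:320],(400,520),interpolation=cv2.INTER_CUBIC)]); cv2.imwrite("pics/w5.png",c[:,:,::-1])
```

```text
[0.51147963 0.17204561 0.08510453] 0.12043070629245264 0.0
```

View pics/w5.png

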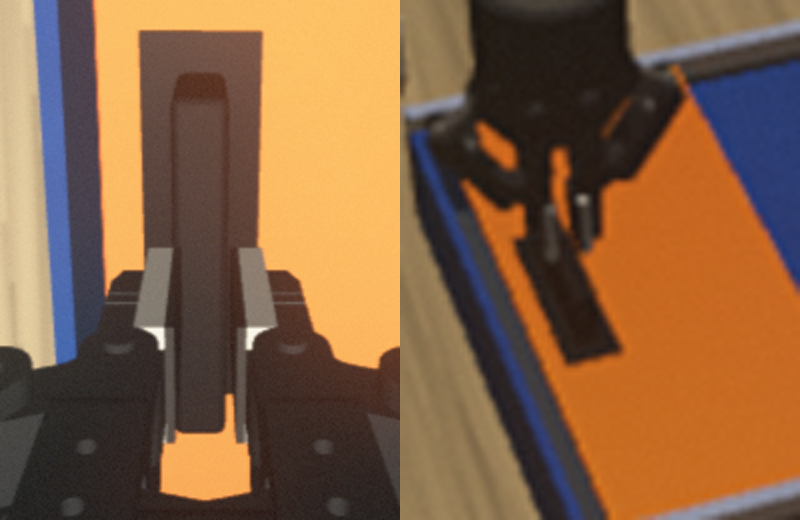

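Both views show the fingertips about 25 mm above the reported TCP, so they closed just above the tab. I'll treat the real tips as TCP + ~26 mm, go lower and check the contact.

step_arm([
  {"gripper":0.4,"slide":[0,0,0],"roll":0},
  {"gripper":0.4,"slide":[0,0,0],"roll":0},
  {"gripper":0.4,"slide":[0,0,-0.4],"roll":0},
  {"gripper":0.4,"slide":[0,0,-0.4],"roll":0},
  {"gripper":0.4,"slide":[0,0,-0.2],"roll":0},
])

```text
clock: 8.65
ee_pos: [0.5106, 0.1718, 0.0638]
orientation: [0.695, 0.719, -0.001, -0.001]
wrist_force: [-0.1, -0.2, 0.6]
opening: 0.393
gripper_force: 0.0
```

step_arm([
  {"gripper":0,"slide":[0,0,0],"roll":0},
  {"gripper":0,"slide":[0,0,0],"roll":0},
  {"gripper":0,"slide":[0,0,0],"roll":0},
  {"gripper":0,"slide":[0,0,0],"roll":0},
  {"gripper":0,"slide":[0,0,0],"roll":0},
])

```text
clock: 9.15
ee_pos: [0.511, 0.1719, 0.0646]
orientation: [0.695, 0.719, -0.0, -0.0]
wrist_force: [-0.2, 0.2, -8.5]
opening: 0.129
gripper_force: 31.1
```

step_arm([
  {"gripper":0,"slide":[0.8,0.026,0],"roll":0},
  {"gripper":0,"slide":[1,0.032,0],"roll":0},
  {"gripper":0,"slide":[1,0.032,0],"roll":0},
  {"gripper":0,"slide":[1,0.032,0],"roll":0},
  {"gripper":0,"slide":[1,0.032,0],"roll":0},
])

```text
clock: 9.65
ee_pos: [0.6062, 0.175, 0.0646]
orientation: [0.695, 0.719, -0.001, -0.001]
wrist_force: [-2.4, 0.6, -3.4]
opening: 0.136
gripper_force: 31.8
```

step_arm([
  {"gripper":0,"slide":[0.5,0.016,0],"roll":0},
  {"gripper":0,"slide":[0.4,0.013,0],"roll":0},
  {"gripper":0,"slide":[0.3,0.01,0],"roll":0},
  {"gripper":0,"slide":[0.3,0.01,0],"roll":0},
  {"gripper":0,"slide":[0,0,0],"roll":0},
])

```text
clock: 10.15
ee_pos: [0.634, 0.1759, 0.0646]
orientation: [0.695, 0.719, -0.003, -0.002]
wrist_force: [-7.9, -0.4, -2.4]
opening: 0.129
gripper_force: 32.2
```

step_arm([
  {"gripper":0,"slide":[0.1,0,0],"roll":0},
  {"gripper":0,"slide":[0.1,0,0],"roll":0},
  {"gripper":0,"slide":[0.1,0,0],"roll":0},
  {"gripper":0,"slide":[0,0,0],"roll":0},
  {"gripper":0,"slide":[0,0,0],"roll":0},
])

```text
clock: 10.65
ee_pos: [0.6337, 0.1758, 0.0646]
orientation: [0.695, 0.719, -0.006, -0.006]
wrist_force: [-18.3, -0.6, 6.3]
opening: 0.132
gripper_force: 34.5
```

step_arm([
  {"gripper":0.45,"slide":[0,0,0],"roll":0},
  {"gripper":0.45,"slide":[0,0,0],"roll":0},
  {"gripper":0.45,"slide":[0,0,0],"roll":0},
  {"gripper":0.45,"slide":[0,0,0.5],"roll":0},
  {"gripper":0.45,"slide":[0,0,1],"roll":0},
])

```text
clock: 11.15
ee_pos: [0.643, 0.1759, 0.0947]
orientation: [0.695, 0.719, -0.001, -0.001]
wrist_force: [0.5, 0.6, 0.7]
opening: 0.452
gripper_force: 0.0
```

step_arm([
  {"gripper":1,"slide":[-0.9,-0.4,1],"roll":0},
  {"gripper":1,"slide":[-0.9,-0.4,1],"roll":0},
  {"gripper":1,"slide":[-0.9,-0.4,1],"roll":0},
  {"gripper":1,"slide":[-0.9,-0.4,1],"roll":0},
  {"gripper":1,"slide":[-0.9,-0.4,1],"roll":0},
])

```text
clock: 11.65
ee_pos: [0.5537, 0.1358, 0.1972]
orientation: [0.695, 0.719, 0.001, 0.001]
wrist_force: [-0.9, 0.3, 0.1]
opening: 0.999
gripper_force: 0.0
```

step_arm([
  {"gripper":1,"slide":[0,-0.5,1],"roll":0},
  {"gripper":1,"slide":[0,-0.5,1],"roll":0},
  {"gripper":1,"slide":[0,-0.5,1],"roll":0},
  {"gripper":1,"slide":[0,-0.5,1],"roll":0},
  {"gripper":1,"slide":[0,0,0],"roll":0},
])

```text
clock: 12.15
ee_pos: [0.5562, 0.0953, 0.2795]
orientation: [0.696, 0.718, 0.003, 0.003]
wrist_force: [1.2, 0.4, 0.4]
opening: 1.002
gripper_force: 0.0
```

Run:
```python
from h import *
s=observe(); im=capture("wrist"); cv2.imwrite("pics/w6.png",im[:,:,::-1]); np.savez("w6",p=s["ee_pos"],q=s["orientation"])
print(s["ee_pos"],s["orientation"],s["clock"])
```

```text
[0.55622027 0.09528944 0.27949087] [0.6958582  0.71816558 0.00317566 0.0030794 ] 12.15
```

View pics/w6.png

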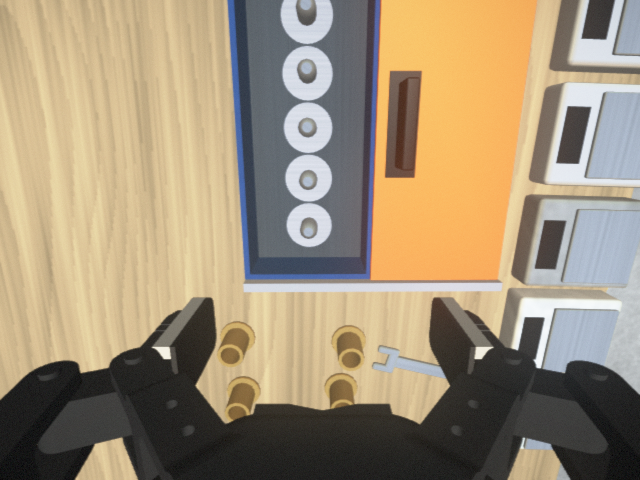

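The cover is fully back, and five spigots on white discs stand at about (307,15), (307,73), (308,128), (308,178), (309,226).

```bash
sed -i 's/H\[...,1\]>135/H[...,1]>102/; s/np.ones((7,7))/np.ones((5,5))/' h.py
python3 - <<'E'
from h import *
d=np.load("w6.npz"); im=cv2.imread("pics/w6.png")[:,:,::-1].copy(); K,T=cam("wrist",dict(ee_pos=d["p"],orientation=d["q"]))
H=hsv(im).astype(int); w=((H[...,1]<40)&(H[...,2]>170)).astype(np.uint8); w[:,:270]=0;w[:,345:]=0;w[260:]=0
P=[]
for c,s,l in comps(w,500):
    h=cv2.convexHull(pts(l)); m=cv2.moments(h); c=[m['m10']/m['m00'],m['m01']/m['m00']]; p=onplane([c],.010,K,T)[0]; e=onplane([[s[0],c[1]],[s[0]+s[2],c[1]]],.01,K,T); print(np.round(c,1),p.round(4),"dia",np.linalg.norm(e[1]-e[0]).round(4)); P.append(p)
d=np.load("w1.npz"); im=cv2.imread("pics/w1.png")[:,:,::-1].copy(); K,T=cam("wrist",dict(ee_pos=d["p"],orientation=d["q"]))
for s in sleeves(im,K,T): print(s)
im=capture("top"); K,T=cam("top"); 
im=capture("side"); K,T=cam("side"); H=hsv(im)
for u in ((342,316),(279,332)): print(H[u[1],u[0]])
E
```

```text
[306.5  19.2] [0.5365 0.2856] dia 0.0558
[307.   72.9] [0.538  0.2327] dia 0.0568
[307.6 127.2] [0.5399 0.1749] dia 0.0555
[308.1 177.7] [0.5417 0.117 ] dia 0.0564
[308.7 224.5] [0.5436 0.0593] dia 0.056
(array([272.,  20.]), np.int32(1504), [251, 0, 44, 44], array([ 0.4493, -0.109 ]))
(array([416.,  24.]), np.int32(1824), [392, 0, 50, 51], array([ 0.602 , -0.1076]))
(array([402., 100.]), np.int32(1335), [380, 79, 46, 44], array([ 0.5939, -0.184 ]))
(array([278., 105.]), np.int32(1151), [258, 84, 41, 43], array([ 0.4552, -0.1934]))
(array([386., 185.]), np.int32(1096), [366, 165, 41, 39], array([ 0.5836, -0.2788]))
[ 20 162 143]
[ 20 162 140]
```

step_arm([
  {"gripper":0.7,"slide":[-0.1,-0.95,0],"roll":0},
  {"gripper":0.7,"slide":[-0.1,-0.95,0],"roll":0},
  {"gripper":0.7,"slide":[-0.1,-0.95,0],"roll":0},
  {"gripper":0.7,"slide":[-0.1,-0.95,0],"roll":0},
  {"gripper":0.7,"slide":[-0.1,-0.95,0],"roll":0},
])

```text
clock: 12.8
ee_pos: [0.5426, 0.0011, 0.2734]
orientation: [0.695, 0.719, -0.001, -0.001]
wrist_force: [0.1, 0.3, 1.7]
opening: 0.7
gripper_force: 0.0
```

step_arm([
  {"gripper":0.7,"slide":[-0.1,-0.95,0],"roll":0},
  {"gripper":0.7,"slide":[-0.1,-0.95,0],"roll":0},
  {"gripper":0.7,"slide":[-0.1,-0.95,0],"roll":0},
  {"gripper":0.7,"slide":[-0.1,-0.95,0],"roll":0},
  {"gripper":0.7,"slide":[-0.1,-0.95,0],"roll":0},
])

```text
clock: 13.3
ee_pos: [0.5327, -0.0938, 0.2734]
orientation: [0.695, 0.719, -0.001, -0.001]
wrist_force: [0.1, -0.4, 0.7]
opening: 0.7
gripper_force: 0.0
```

step_arm([
  {"gripper":0.7,"slide":[-0.1,-0.95,0],"roll":0},
  {"gripper":0.7,"slide":[-0.1,-0.95,0],"roll":0},
  {"gripper":0.7,"slide":[-0.1,-0.95,0],"roll":0},
  {"gripper":0.7,"slide":[-0.1,-0.95,0],"roll":0},
  {"gripper":0.7,"slide":[0,0,0],"roll":0},
])

```text
clock: 13.8
ee_pos: [0.5249, -0.1711, 0.2734]
orientation: [0.696, 0.718, -0.001, -0.001]
wrist_force: [0.9, 0.6, 0.6]
opening: 0.703
gripper_force: 0.0
```

```bash
cat > look.py <<'E'
from h import *
s=observe(); im=capture("wrist"); K,T=cam("wrist",s); print("tcp",s["ee_pos"].round(4),"rotvec yaw",round(np.degrees(2*np.arctan2(s["orientation"][1],s["orientation"][0])),2),"t",round(s["clock"],1))
for r in sleeves(im,K,T): print(r[0],r[1],r[2],r[3],"delta mm",((r[3]-s["ee_pos"][:2])*1000).round(1))
cv2.imwrite("pics/look.png",im[:,:,::-1])
E
python3 look.py
```

```text
tcp [ 0.5249 -0.1711  0.2734] rotvec yaw 91.79 t 13.8
[512.   2.] 804 [429, 0, 161, 6] [0.7148 0.0382] delta mm [189.9 209.3]
[258. 138.] 1177 [236, 118, 43, 42] [ 0.4493 -0.1055] delta mm [-75.6  65.6]
[390. 144.] 1162 [370, 124, 43, 41] [ 0.6007 -0.1072] delta mm [75.8 63.9]
[380. 210.] 1139 [360, 190, 40, 41] [ 0.594  -0.1835] delta mm [ 69.1 -12.4]
[263. 213.] 1160 [244, 193, 40, 42] [ 0.4544 -0.1924] delta mm [-70.5 -21.3]
[366. 285.] 1242 [348, 264, 36, 44] [ 0.5845 -0.2806] delta mm [  59.6 -109.5]
```

step_arm([
  {"gripper":0.7,"slide":[0.95,0.8,-0.8],"roll":0},
  {"gripper":0.7,"slide":[0.95,0.8,-0.8],"roll":0},
  {"gripper":0.7,"slide":[0.95,0.8,-0.8],"roll":0},
  {"gripper":0.7,"slide":[0.95,0.8,-0.8],"roll":0},
  {"gripper":0.7,"slide":[0,0,-0.5],"roll":0},
])

```text
clock: 14.35
ee_pos: [0.6028, -0.1021, 0.1987]
orientation: [0.694, 0.72, 0.0, -0.001]
wrist_force: [0.5, 0.2, -0.6]
opening: 0.704
gripper_force: 0.0
```

step_arm([
  {"gripper":0.7,"slide":[0,0,-1],"roll":0},
  {"gripper":0.7,"slide":[0,0,-1],"roll":0},
  {"gripper":0.7,"slide":[0,0,-1],"roll":0},
  {"gripper":0.7,"slide":[0,0,-1],"roll":0},
  {"gripper":0.7,"slide":[0,0,-1],"roll":0},
])

```text
clock: 14.85
ee_pos: [0.6005, -0.1051, 0.1]
orientation: [0.695, 0.719, -0.0, -0.001]
wrist_force: [0.7, -0.6, -0.1]
opening: 0.7
gripper_force: 0.0
```

step_arm([
  {"gripper":0.7,"slide":[0,0,-1],"roll":0},
  {"gripper":0.7,"slide":[0,0,-1],"roll":0},
  {"gripper":0.7,"slide":[0,0,-1],"roll":0},
  {"gripper":0.7,"slide":[0,0,-1],"roll":0},
  {"gripper":0.7,"slide":[0,0,0],"roll":0},
])

```text
clock: 15.35
ee_pos: [0.5981, -0.1046, 0.0182]
orientation: [0.695, 0.719, -0.002, -0.003]
wrist_force: [-0.7, -0.6, -0.0]
opening: 0.7
gripper_force: 0.0
```

Run:
```python
from h import *
s=observe(); a=capture("wrist"); b=capture("side"); print(s["ee_pos"],s["opening"],s["orientation"])
c=np.hstack([cv2.resize(a,(480,360)),cv2.resize(b[260:340,300:380],(320,360),interpolation=cv2.INTER_CUBIC)]); cv2.imwrite("pics/w7.png",c[:,:,::-1])
```

```text
[ 0.59807559 -0.1046253   0.0181909 ] 0.6995385226586551 [ 0.69518516  0.71882189 -0.00174548 -0.00310463]
```

View pics/w7.png

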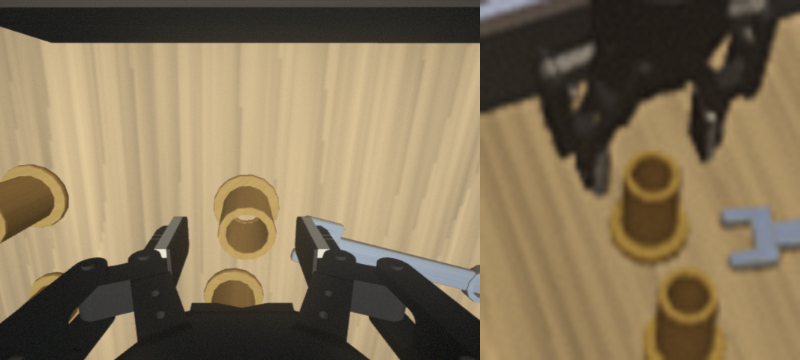

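The sleeve stands centred between the fingers, its rim at about (246,232) in the left panel, with the wrench clear. Now I go down and grip.

step_arm([
  {"gripper":0.7,"slide":[0,0,-0.6],"roll":0},
  {"gripper":0.7,"slide":[0,0,-0.6],"roll":0},
  {"gripper":0.7,"slide":[0,0,-0.4],"roll":0},
  {"gripper":0.7,"slide":[0,0,0],"roll":0},
  {"gripper":0,"slide":[0,0,0],"roll":0},
], squeeze=50)

```text
clock: 15.95
ee_pos: [0.6012, -0.1058, -0.0113]
orientation: [0.695, 0.719, -0.0, -0.0]
wrist_force: [0.8, -0.7, -0.4]
opening: 0.547
gripper_force: 0.0
```

step_arm([
  {"gripper":0,"slide":[0,0,0],"roll":0},
  {"gripper":0,"slide":[0,0,0],"roll":0},
  {"gripper":0,"slide":[0,0,0],"roll":0},
  {"gripper":0,"slide":[0,0,0],"roll":0},
  {"gripper":0,"slide":[0,0,0],"roll":0},
])

```text
clock: 16.45
ee_pos: [0.6019, -0.106, -0.0105]
orientation: [0.695, 0.719, 0.0, 0.0]
wrist_force: [0.5, 0.1, 1.8]
opening: 0.375
gripper_force: 50.0
```

Run:
```python
from h import *
s=observe(); a=capture("wrist"); print(s["ee_pos"],s["opening"],s["orientation"],s["wrist_force"]); cv2.imwrite("pics/grip.png",a[:,:,::-1])
K,T=cam("wrist",s); print([proj(np.r_[s["ee_pos"][:2]+[0,dy],.048],K,T).round(1).tolist() for dy in (-.017,-.012,0,.012,.017)])
cv2.imwrite("pics/gripc.png",cv2.resize(a[200:400,220:420],(600,600),interpolation=cv2.INTER_CUBIC)[:,:,::-1])
```

```text
[ 0.6019038  -0.10601105 -0.01045551] 0.3745416626948587 [6.95341272e-01 7.18679526e-01 2.40785176e-04 4.42478700e-04] [0.45034185 0.14082573 1.76089505]
[[319.7, 387.4], [320.1, 375.4], [321.2, 345.4], [322.4, 313.8], [322.9, 300.2]]
```

View pics/gripc.png

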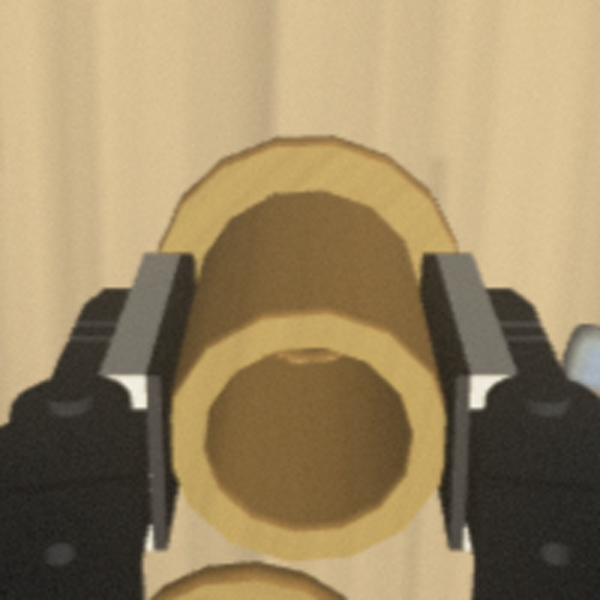

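The sleeve is gripped and upright, its rim centred in the pads. Lift and carry it to the nearest spigot.

step_arm([
  {"gripper":0,"slide":[0,0,0.5],"roll":0},
  {"gripper":0,"slide":[0,0,1],"roll":0},
  {"gripper":0,"slide":[0,0,1],"roll":0},
  {"gripper":0,"slide":[0,0,1],"roll":0},
  {"gripper":0,"slide":[0,0,1],"roll":0},
])

```text
clock: 17.0
ee_pos: [0.6009, -0.1057, 0.0801]
orientation: [0.695, 0.719, -0.0, -0.0]
wrist_force: [0.2, -0.1, -1.6]
opening: 0.38
gripper_force: 49.7
```

step_arm([
  {"gripper":0,"slide":[0,0,1],"roll":0},
  {"gripper":0,"slide":[0,0,1],"roll":0},
  {"gripper":0,"slide":[-0.36,1,0],"roll":0},
  {"gripper":0,"slide":[-0.36,1,0],"roll":0},
  {"gripper":0,"slide":[-0.36,1,0],"roll":0},
])

```text
clock: 17.5
ee_pos: [0.578, -0.0442, 0.1186]
orientation: [0.696, 0.718, -0.0, -0.001]
wrist_force: [0.0, 0.2, -1.6]
opening: 0.375
gripper_force: 49.8
```

step_arm([
  {"gripper":0,"slide":[-0.36,1,0],"roll":0},
  {"gripper":0,"slide":[-0.36,1,0],"roll":0},
  {"gripper":0,"slide":[-0.36,1,0],"roll":0},
  {"gripper":0,"slide":[-0.36,1,0],"roll":0},
  {"gripper":0,"slide":[-0.36,1,0],"roll":0},
])

```text
clock: 18.0
ee_pos: [0.5415, 0.0558, 0.1183]
orientation: [0.695, 0.719, -0.001, -0.001]
wrist_force: [0.7, -0.1, -1.5]
opening: 0.376
gripper_force: 49.8
```

step_arm([
  {"gripper":0,"slide":[0,0.25,0],"roll":0},
  {"gripper":0,"slide":[0,0,0],"roll":0},
  {"gripper":0,"slide":[0,0,0],"roll":0},
  {"gripper":0,"slide":[0,0,0],"roll":0},
  {"gripper":0,"slide":[0,0,0],"roll":0},
])

```text
clock: 18.5
ee_pos: [0.5441, 0.0584, 0.119]
orientation: [0.696, 0.718, -0.0, 0.0]
wrist_force: [-0.5, -0.0, -1.0]
opening: 0.374
gripper_force: 49.8
```

Run:
```python
from h import *
s=observe(); print(s["ee_pos"],s["opening"],s["orientation"],s["joint_vel"].round(3))
```

```text
[0.54411246 0.05839939 0.11900508] 0.3743063804136368 [ 6.95724875e-01  7.18308353e-01 -7.83655765e-05  4.67127666e-05] [-0.001  0.     0.001  0.002  0.001 -0.   ]
```

step_arm([
  {"gripper":0,"slide":[-0.02,0.02,-1],"roll":0},
  {"gripper":0,"slide":[0,0,-1],"roll":0},
  {"gripper":0,"slide":[0,0,-1],"roll":0},
  {"gripper":0,"slide":[0,0,-0.9],"roll":0},
  {"gripper":0,"slide":[0,0,0],"roll":0},
])

```text
clock: 19.0
ee_pos: [0.5414, 0.0588, 0.0388]
orientation: [0.696, 0.718, -0.002, -0.002]
wrist_force: [-0.8, -1.0, -2.1]
opening: 0.375
gripper_force: 49.8
```

step_arm([
  {"gripper":0,"slide":[0,0,-0.3],"roll":0},
  {"gripper":0,"slide":[0,0,-0.3],"roll":0},
  {"gripper":0,"slide":[0,0,-0.3],"roll":0},
  {"gripper":0,"slide":[0,0,-0.3],"roll":0},
  {"gripper":0,"slide":[0,0,0],"roll":0},
])

```text
clock: 19.5
ee_pos: [0.5429, 0.0595, 0.0164]
orientation: [0.695, 0.719, -0.0, -0.0]
wrist_force: [-0.3, -0.5, -1.1]
opening: 0.374
gripper_force: 49.9
```

Engaged with no force. Continue home.

step_arm([
  {"gripper":0,"slide":[0,0,-0.3],"roll":0},
  {"gripper":0,"slide":[0,0,-0.3],"roll":0},
  {"gripper":0,"slide":[0,0,-0.2],"roll":0},
  {"gripper":0,"slide":[0,0,0],"roll":0},
  {"gripper":0,"slide":[0,0,0],"roll":0},
])

```text
clock: 20.0
ee_pos: [0.5434, 0.0595, 0.0009]
orientation: [0.695, 0.719, -0.0, -0.0]
wrist_force: [-0.5, -0.0, -1.6]
opening: 0.373
gripper_force: 49.9
```

step_arm([
  {"gripper":0,"slide":[0,0,-0.1],"roll":0},
  {"gripper":0,"slide":[0,0,-0.1],"roll":0},
  {"gripper":0,"slide":[0,0,0],"roll":0},
  {"gripper":0,"slide":[0,0,0],"roll":0},
  {"gripper":0,"slide":[0,0,0],"roll":0},
])

```text
clock: 20.5
ee_pos: [0.544, 0.0596, -0.0006]
orientation: [0.695, 0.719, 0.001, 0.001]
wrist_force: [-4.4, -0.5, 16.1]
opening: 0.371
gripper_force: 51.9
```

step_arm([
  {"gripper":0.6,"slide":[0,0,0],"roll":0},
  {"gripper":0.6,"slide":[0,0,0],"roll":0},
  {"gripper":0.6,"slide":[0,0,0],"roll":0},
  {"gripper":0.6,"slide":[0,0,0.5],"roll":0},
  {"gripper":0.6,"slide":[0,0,1],"roll":0},
])

```text
clock: 21.0
ee_pos: [0.5419, 0.0595, 0.0263]
orientation: [0.695, 0.719, -0.001, -0.001]
wrist_force: [0.4, -1.0, 1.3]
opening: 0.6
gripper_force: 0.0
```

step_arm([
  {"gripper":0.6,"slide":[0,0,1],"roll":0},
  {"gripper":0.6,"slide":[0,0,1],"roll":0},
  {"gripper":0.6,"slide":[0,0,1],"roll":0},
  {"gripper":0.6,"slide":[0,0,1],"roll":0},
  {"gripper":0.6,"slide":[0,0,1],"roll":0},
])

```text
clock: 21.5
ee_pos: [0.5433, 0.0595, 0.1284]
orientation: [0.695, 0.719, -0.0, 0.0]
wrist_force: [-0.2, -0.6, -0.2]
opening: 0.6
gripper_force: 0.0
```

step_arm([
  {"gripper":0.7,"slide":[0,-1,0.7],"roll":0},
  {"gripper":0.7,"slide":[0,-1,0.7],"roll":0},
  {"gripper":0.7,"slide":[0,-1,0.7],"roll":0},
  {"gripper":0.7,"slide":[0,-1,0.7],"roll":0},
  {"gripper":0.7,"slide":[0,-1,0.7],"roll":0},
])

```text
clock: 22.0
ee_pos: [0.5432, -0.0412, 0.1982]
orientation: [0.695, 0.719, 0.0, 0.0]
wrist_force: [-0.8, -0.1, -0.7]
opening: 0.699
gripper_force: 0.0
```

step_arm([
  {"gripper":0.7,"slide":[0,-1,0.7],"roll":0},
  {"gripper":0.7,"slide":[0,-1,0.7],"roll":0},
  {"gripper":0.7,"slide":[0,-1,0.7],"roll":0},
  {"gripper":0.7,"slide":[0,-1,0.7],"roll":0},
  {"gripper":0.7,"slide":[0,-1,0],"roll":0},
])

```text
clock: 22.5
ee_pos: [0.5445, -0.1417, 0.2559]
orientation: [0.695, 0.719, 0.001, 0.002]
wrist_force: [-0.0, -0.4, 0.4]
opening: 0.701
gripper_force: 0.0
```

step_arm([
  {"gripper":0.7,"slide":[0,-1,0],"roll":0},
  {"gripper":0.7,"slide":[0,-0.5,0],"roll":0},
  {"gripper":0.7,"slide":[0,0,0],"roll":0},
  {"gripper":0.7,"slide":[0,0,0],"roll":0},
  {"gripper":0.7,"slide":[0,0,0],"roll":0},
])

```text
clock: 23.0
ee_pos: [0.5433, -0.1695, 0.253]
orientation: [0.695, 0.719, 0.0, -0.0]
wrist_force: [-0.8, -0.4, 0.8]
opening: 0.701
gripper_force: 0.0
```

```bash
python3 look.py
```

```text
tcp [ 0.5433 -0.1695  0.253 ] rotvec yaw 91.93 t 23.0
[210. 147.] 1568 [184, 125, 51, 44] [ 0.4196 -0.1143] delta mm [-123.7   55.2]
[365. 214.] 1221 [345, 193, 40, 43] [ 0.5938 -0.1833] delta mm [ 50.5 -13.8]
[243. 218.] 1358 [222, 197, 44, 43] [ 0.4541 -0.1928] delta mm [-89.2 -23.3]
[352. 292.] 1358 [333, 270, 38, 47] [ 0.5844 -0.2805] delta mm [  41.1 -111. ]
```

One sleeve has been knocked from (0.449, -0.106) to (0.420, -0.114), so I'll use fresh positions. Next is the sleeve at (0.594, -0.183).

step_arm([
  {"gripper":0.7,"slide":[0.505,-0.138,-1],"roll":0},
  {"gripper":0.7,"slide":[0.505,-0.138,-1],"roll":0},
  {"gripper":0.7,"slide":[0.505,-0.138,-1],"roll":0},
  {"gripper":0.7,"slide":[0.505,-0.138,-1],"roll":0},
  {"gripper":0.7,"slide":[0.505,-0.138,-1],"roll":0},
])

```text
clock: 23.55
ee_pos: [0.5944, -0.1834, 0.1524]
orientation: [0.695, 0.719, 0.0, -0.0]
wrist_force: [0.0, -0.8, 0.9]
opening: 0.699
gripper_force: 0.0
```

step_arm([
  {"gripper":0.7,"slide":[0,0,-1],"roll":0},
  {"gripper":0.7,"slide":[0,0,-1],"roll":0},
  {"gripper":0.7,"slide":[0,0,-1],"roll":0},
  {"gripper":0.7,"slide":[0,0,-1],"roll":0},
  {"gripper":0.7,"slide":[0,0,-0.8],"roll":0},
])

```text
clock: 24.05
ee_pos: [0.5937, -0.1831, 0.0559]
orientation: [0.695, 0.719, -0.0, -0.001]
wrist_force: [-0.1, 0.0, 0.2]
opening: 0.699
gripper_force: 0.0
```

step_arm([
  {"gripper":0.7,"slide":[0,0,-0.8],"roll":0},
  {"gripper":0.7,"slide":[0,0,-0.8],"roll":0},
  {"gripper":0.7,"slide":[0,0,-0.8],"roll":0},
  {"gripper":0.7,"slide":[0,0,-0.8],"roll":0},
  {"gripper":0.7,"slide":[0,0,0],"roll":0},
])

```text
clock: 24.55
ee_pos: [0.5922, -0.1827, -0.009]
orientation: [0.695, 0.719, -0.001, -0.002]
wrist_force: [0.6, 0.7, -1.2]
opening: 0.697
gripper_force: 0.0
```

step_arm([
  {"gripper":0,"slide":[0,0,0],"roll":0},
  {"gripper":0,"slide":[0,0,0],"roll":0},
  {"gripper":0,"slide":[0,0,0],"roll":0},
  {"gripper":0,"slide":[0,0,0],"roll":0},
  {"gripper":0,"slide":[0,0,0],"roll":0},
])

```text
clock: 25.05
ee_pos: [0.595, -0.1844, -0.0058]
orientation: [0.695, 0.719, 0.001, 0.001]
wrist_force: [0.0, 0.9, 5.3]
opening: 0.376
gripper_force: 50.2
```

```bash
cat > held.py <<'E'
from h import *
# offset of the held sleeve along world y from the TCP, from its rim (z = top of sleeve) in the wrist view
import sys
s=observe(); im=capture("wrist"); K,T=cam("wrist",s); z=float(sys.argv[1]) if len(sys.argv)>1 else .048
H=hsv(im).astype(int); col=im[:,314:330].astype(int).mean(1); hs=H[:,314:330].mean(1)
rows=np.where((hs[:,1]>100)&(hs[:,2]>130))[0]; runs=np.split(rows,np.where(np.diff(rows)>1)[0]+1)
print(s["ee_pos"].round(4),round(s["opening"],3),s["wrist_force"].round(1)); 
print("rim runs",[(int(r[0]),int(r[-1]),(onplane([[322,r[0]],[322,r[-1]]],z,K,T)[:,1]-s["ee_pos"][1]).round(4).tolist()) for r in runs if len(r)>2])
E
python3 held.py
```

```text
[ 0.595  -0.1844 -0.0058] 0.376 [0.  0.9 5.3]
rim runs [(240, 258, [0.0364, 0.0302]), (284, 288, [0.0208, 0.0193]), (293, 306, [0.0175, 0.0126]), (309, 356, [0.0114, -0.0073]), (362, 375, [-0.0098, -0.0153])]
```

step_arm([
  {"gripper":0,"slide":[0,0,0.5],"roll":0},
  {"gripper":0,"slide":[0,0,1],"roll":0},
  {"gripper":0,"slide":[0,0,1],"roll":0},
  {"gripper":0,"slide":[0,0,1],"roll":0},
  {"gripper":0,"slide":[0,0,1],"roll":0},
])

```text
clock: 25.6
ee_pos: [0.593, -0.1843, 0.0837]
orientation: [0.695, 0.719, -0.0, -0.001]
wrist_force: [-0.1, 0.5, -2.0]
opening: 0.378
gripper_force: 50.1
```

step_arm([
  {"gripper":0,"slide":[-0.177,1,1],"roll":0},
  {"gripper":0,"slide":[-0.177,1,1],"roll":0},
  {"gripper":0,"slide":[-0.177,1,0],"roll":0},
  {"gripper":0,"slide":[-0.177,1,0],"roll":0},
  {"gripper":0,"slide":[-0.177,1,0],"roll":0},
])

```text
clock: 26.1
ee_pos: [0.5753, -0.0837, 0.1233]
orientation: [0.695, 0.719, -0.0, -0.0]
wrist_force: [0.1, 0.6, -2.6]
opening: 0.384
gripper_force: 50.1
```

step_arm([
  {"gripper":0,"slide":[-0.177,1,0],"roll":0},
  {"gripper":0,"slide":[-0.177,1,0],"roll":0},
  {"gripper":0,"slide":[-0.177,1,0],"roll":0},
  {"gripper":0,"slide":[-0.177,1,0],"roll":0},
  {"gripper":0,"slide":[-0.177,1,0],"roll":0},
])

```text
clock: 26.6
ee_pos: [0.5575, 0.0163, 0.123]
orientation: [0.695, 0.719, -0.001, -0.0]
wrist_force: [0.5, 0.2, -3.3]
opening: 0.388
gripper_force: 50.1
```

step_arm([
  {"gripper":0,"slide":[-0.177,1,0],"roll":0},
  {"gripper":0,"slide":[-0.177,1,0],"roll":0},
  {"gripper":0,"slide":[-0.177,1,0],"roll":0},
  {"gripper":0,"slide":[-0.177,1,0],"roll":0},
  {"gripper":0,"slide":[-0.177,1,0],"roll":0},
])

```text
clock: 27.1
ee_pos: [0.5399, 0.1161, 0.123]
orientation: [0.695, 0.719, -0.001, -0.0]
wrist_force: [0.7, 0.2, -2.0]
opening: 0.384
gripper_force: 50.1
```

step_arm([
  {"gripper":0,"slide":[0,0,0],"roll":0},
  {"gripper":0,"slide":[0,0,0],"roll":0},
  {"gripper":0,"slide":[0,0,0],"roll":0},
  {"gripper":0,"slide":[0,0,0],"roll":0},
  {"gripper":0,"slide":[0,0,0],"roll":0},
])

```text
clock: 27.6
ee_pos: [0.541, 0.1149, 0.1231]
orientation: [0.696, 0.718, -0.0, 0.0]
wrist_force: [0.0, 0.2, -1.4]
opening: 0.384
gripper_force: 50.1
```

```bash
python3 held.py 0.177
python3 - <<'E'
from h import *
a=cv2.imread("pics/look.png"); im=capture("wrist"); b=capture("side")
cv2.imwrite("pics/h2.png",np.hstack([cv2.resize(im[180:420,200:440],(400,400)),cv2.resize(b[140:260,220:340],(400,400),interpolation=cv2.INTER_CUBIC)])[:,:,::-1])
E
```

```text
[0.541  0.1149 0.1231] 0.384 [ 0.   0.2 -1.4]
rim runs [(241, 305, [0.0361, 0.013]), (309, 374, [0.0115, -0.0148]), (379, 386, [-0.0169, -0.0199])]
```

View pics/h2.png

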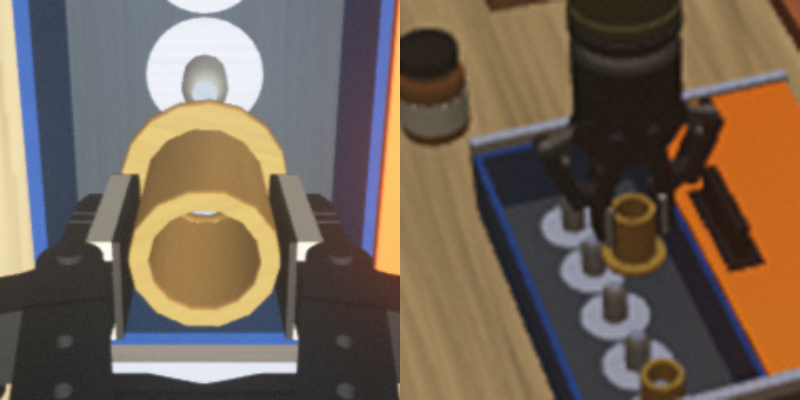

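The held sleeve is upright and well centred, and the first sleeve is seated on spigot k=-2 (bottom of the right panel). Descend.

step_arm([
  {"gripper":0,"slide":[0.04,0.04,-1],"roll":0},
  {"gripper":0,"slide":[0,0,-1],"roll":0},
  {"gripper":0,"slide":[0,0,-1],"roll":0},
  {"gripper":0,"slide":[0,0,-0.8],"roll":0},
  {"gripper":0,"slide":[0,0,0],"roll":0},
])

```text
clock: 28.25
ee_pos: [0.5396, 0.1161, 0.045]
orientation: [0.695, 0.719, -0.002, -0.002]
wrist_force: [-0.8, -0.7, -1.9]
opening: 0.384
gripper_force: 50.0
```

step_arm([
  {"gripper":0,"slide":[0,0,-0.3],"roll":0},
  {"gripper":0,"slide":[0,0,-0.3],"roll":0},
  {"gripper":0,"slide":[0,0,-0.3],"roll":0},
  {"gripper":0,"slide":[0,0,-0.3],"roll":0},
  {"gripper":0,"slide":[0,0,0],"roll":0},
])

```text
clock: 28.75
ee_pos: [0.541, 0.1164, 0.0224]
orientation: [0.695, 0.719, -0.001, -0.0]
wrist_force: [-0.6, 0.1, -1.2]
opening: 0.384
gripper_force: 50.1
```

step_arm([
  {"gripper":0,"slide":[0,0,-0.3],"roll":0},
  {"gripper":0,"slide":[0,0,-0.3],"roll":0},
  {"gripper":0,"slide":[0,0,-0.2],"roll":0},
  {"gripper":0,"slide":[0,0,-0.1],"roll":0},
  {"gripper":0,"slide":[0,0,0],"roll":0},
])

```text
clock: 29.25
ee_pos: [0.5413, 0.1165, 0.0047]
orientation: [0.695, 0.719, -0.0, -0.0]
wrist_force: [0.2, 0.4, -1.2]
opening: 0.384
gripper_force: 50.1
```

step_arm([
  {"gripper":0,"slide":[0,0,-0.1],"roll":0},
  {"gripper":0,"slide":[0,0,-0.1],"roll":0},
  {"gripper":0,"slide":[0,0,0],"roll":0},
  {"gripper":0,"slide":[0,0,0],"roll":0},
  {"gripper":0,"slide":[0,0,0],"roll":0},
])

```text
clock: 29.75
ee_pos: [0.5419, 0.1166, 0.0041]
orientation: [0.695, 0.719, 0.001, 0.001]
wrist_force: [-5.6, -0.6, 20.1]
opening: 0.383
gripper_force: 52.1
```

step_arm([
  {"gripper":0.6,"slide":[0,0,0],"roll":0},
  {"gripper":0.6,"slide":[0,0,0],"roll":0},
  {"gripper":0.6,"slide":[0,0,0],"roll":0},
  {"gripper":0.6,"slide":[0,0,0.5],"roll":0},
  {"gripper":0.6,"slide":[0,0,1],"roll":0},
])

```text
clock: 30.25
ee_pos: [0.5401, 0.1163, 0.0302]
orientation: [0.695, 0.719, -0.002, -0.001]
wrist_force: [0.5, -0.2, 0.3]
opening: 0.6
gripper_force: 0.0
```

step_arm([
  {"gripper":0.6,"slide":[0,0,1],"roll":0},
  {"gripper":0.6,"slide":[0,0,1],"roll":0},
  {"gripper":0.6,"slide":[0,0,1],"roll":0},
  {"gripper":0.6,"slide":[0,0,1],"roll":0},
  {"gripper":0.6,"slide":[0,0,1],"roll":0},
])

```text
clock: 30.75
ee_pos: [0.5416, 0.1165, 0.1323]
orientation: [0.695, 0.719, 0.0, -0.0]
wrist_force: [-0.8, -0.0, 0.1]
opening: 0.6
gripper_force: 0.0
```

step_arm([
  {"gripper":0.7,"slide":[-0.2,-1,0.5],"roll":0},
  {"gripper":0.7,"slide":[-0.2,-1,0.5],"roll":0},
  {"gripper":0.7,"slide":[-0.2,-1,0.5],"roll":0},
  {"gripper":0.7,"slide":[-0.2,-1,0.5],"roll":0},
  {"gripper":0.7,"slide":[-0.2,-1,0.5],"roll":0},
])

```text
clock: 31.25
ee_pos: [0.5213, 0.0158, 0.1819]
orientation: [0.695, 0.719, 0.0, 0.0]
wrist_force: [1.3, 0.2, 0.2]
opening: 0.699
gripper_force: 0.0
```

step_arm([
  {"gripper":0.7,"slide":[-0.2,-1,0.5],"roll":0},
  {"gripper":0.7,"slide":[-0.2,-1,0.5],"roll":0},
  {"gripper":0.7,"slide":[-0.2,-1,0.5],"roll":0},
  {"gripper":0.7,"slide":[-0.2,-1,0.5],"roll":0},
  {"gripper":0.7,"slide":[-0.2,-1,0.5],"roll":0},
])

```text
clock: 31.75
ee_pos: [0.5012, -0.0842, 0.2319]
orientation: [0.695, 0.719, 0.0, 0.0]
wrist_force: [0.2, -0.6, -0.0]
opening: 0.702
gripper_force: 0.0
```

step_arm([
  {"gripper":0.7,"slide":[-0.2,-1,0.5],"roll":0},
  {"gripper":0.7,"slide":[-0.2,-1,0.5],"roll":0},
  {"gripper":0.7,"slide":[-0.2,-1,0],"roll":0},
  {"gripper":0.7,"slide":[-0.2,-1,0],"roll":0},
  {"gripper":0.7,"slide":[-0.2,-1,0],"roll":0},
])

```text
clock: 32.25
ee_pos: [0.4813, -0.1842, 0.2517]
orientation: [0.695, 0.719, 0.0, 0.0]
wrist_force: [-0.4, -0.1, 0.1]
opening: 0.695
gripper_force: 0.0
```

step_arm([
  {"gripper":0.7,"slide":[0,-1,0],"roll":0},
  {"gripper":0.7,"slide":[0,-0.5,0],"roll":0},
  {"gripper":0.7,"slide":[0,0,0],"roll":0},
  {"gripper":0.7,"slide":[0,0,0],"roll":0},
  {"gripper":0.7,"slide":[0,0,0],"roll":0},
])

```text
clock: 32.75
ee_pos: [0.4816, -0.2125, 0.2511]
orientation: [0.695, 0.719, 0.0, -0.0]
wrist_force: [-0.2, -0.4, -0.8]
opening: 0.701
gripper_force: 0.0
```

```bash
python3 look.py
```

```text
tcp [ 0.4816 -0.2125  0.2511] rotvec yaw 91.93 t 32.8
[267. 107.] 1372 [244, 85, 46, 46] [ 0.4203 -0.115 ] delta mm [-61.3  97.5]
[298. 182.] 1118 [278, 161, 41, 42] [ 0.4544 -0.1919] delta mm [-27.2  20.6]
[407. 261.] 1441 [385, 239, 43, 45] [ 0.5846 -0.2806] delta mm [103.  -68.1]
```

step_arm([
  {"gripper":0.7,"slide":[-0.272,0.206,-1],"roll":0},
  {"gripper":0.7,"slide":[-0.272,0.206,-1],"roll":0},
  {"gripper":0.7,"slide":[-0.272,0.206,-1],"roll":0},
  {"gripper":0.7,"slide":[-0.272,0.206,-1],"roll":0},
  {"gripper":0.7,"slide":[-0.272,0.206,-1],"roll":0},
])

```text
clock: 33.3
ee_pos: [0.4544, -0.1919, 0.1506]
orientation: [0.695, 0.719, 0.0, 0.0]
wrist_force: [-0.2, 0.2, -0.6]
opening: 0.699
gripper_force: 0.0
```

step_arm([
  {"gripper":0.7,"slide":[0,0,-1],"roll":0},
  {"gripper":0.7,"slide":[0,0,-1],"roll":0},
  {"gripper":0.7,"slide":[0,0,-1],"roll":0},
  {"gripper":0.7,"slide":[0,0,-1],"roll":0},
  {"gripper":0.7,"slide":[0,0,-0.9],"roll":0},
])

```text
clock: 33.8
ee_pos: [0.4546, -0.1921, 0.0524]
orientation: [0.695, 0.719, 0.0, -0.0]
wrist_force: [-0.2, 0.0, -0.2]
opening: 0.701
gripper_force: 0.0
```

step_arm([
  {"gripper":0.7,"slide":[0,0,-0.8],"roll":0},
  {"gripper":0.7,"slide":[0,0,-0.8],"roll":0},
  {"gripper":0.7,"slide":[0,0,-0.8],"roll":0},
  {"gripper":0.7,"slide":[0,0,-0.6],"roll":0},
  {"gripper":0.7,"slide":[0,0,0],"roll":0},
])

```text
clock: 34.3
ee_pos: [0.4535, -0.1916, -0.0081]
orientation: [0.695, 0.719, -0.0, -0.002]
wrist_force: [-0.4, 0.1, 0.5]
opening: 0.699
gripper_force: 0.0
```

step_arm([
  {"gripper":0,"slide":[0,0,0],"roll":0},
  {"gripper":0,"slide":[0,0,0],"roll":0},
  {"gripper":0,"slide":[0,0,0],"roll":0},
  {"gripper":0,"slide":[0,0,0],"roll":0},
  {"gripper":0,"slide":[0,0,0],"roll":0},
])

```text
clock: 34.8
ee_pos: [0.455, -0.1929, -0.006]
orientation: [0.695, 0.719, 0.0, 0.001]
wrist_force: [-0.8, 1.9, 6.4]
opening: 0.386
gripper_force: 50.1
```

```bash
python3 held.py
```

```text
[ 0.455  -0.1929 -0.006 ] 0.386 [-0.8  1.9  6.4]
rim runs [(241, 307, [0.0361, 0.0123]), (309, 376, [0.0115, -0.0155])]
```

step_arm([
  {"gripper":0,"slide":[0,0,0.5],"roll":0},
  {"gripper":0,"slide":[0,0,1],"roll":0},
  {"gripper":0,"slide":[0,0,1],"roll":0},
  {"gripper":0,"slide":[0,0,1],"roll":0},
  {"gripper":0,"slide":[0,0,1],"roll":0},
])

```text
clock: 35.35
ee_pos: [0.4542, -0.1929, 0.0843]
orientation: [0.695, 0.719, -0.0, 0.0]
wrist_force: [0.2, -0.5, -2.9]
opening: 0.386
gripper_force: 50.2
```

step_arm([
  {"gripper":0,"slide":[0.224,0.966,1],"roll":0},
  {"gripper":0,"slide":[0.224,0.966,1],"roll":0},
  {"gripper":0,"slide":[0.224,0.966,0],"roll":0},
  {"gripper":0,"slide":[0.224,0.966,0],"roll":0},
  {"gripper":0,"slide":[0.224,0.966,0],"roll":0},
])

```text
clock: 35.85
ee_pos: [0.4768, -0.0956, 0.1238]
orientation: [0.695, 0.719, 0.0, 0.0]
wrist_force: [-0.5, -0.0, -2.6]
opening: 0.382
gripper_force: 50.2
```

step_arm([
  {"gripper":0,"slide":[0.224,0.966,0],"roll":0},
  {"gripper":0,"slide":[0.224,0.966,0],"roll":0},
  {"gripper":0,"slide":[0.224,0.966,0],"roll":0},
  {"gripper":0,"slide":[0.224,0.966,0],"roll":0},
  {"gripper":0,"slide":[0.224,0.966,0],"roll":0},
])

```text
clock: 36.35
ee_pos: [0.4991, 0.001, 0.1234]
orientation: [0.695, 0.719, -0.0, 0.0]
wrist_force: [-0.3, 0.6, -2.2]
opening: 0.382
gripper_force: 50.2
```

step_arm([
  {"gripper":0,"slide":[0.224,0.966,0],"roll":0},
  {"gripper":0,"slide":[0.224,0.966,0],"roll":0},
  {"gripper":0,"slide":[0.224,0.966,0],"roll":0},
  {"gripper":0,"slide":[0.224,0.966,0],"roll":0},
  {"gripper":0,"slide":[0.224,0.966,0],"roll":0},
])

```text
clock: 36.85
ee_pos: [0.5215, 0.0976, 0.1234]
orientation: [0.695, 0.719, -0.0, 0.0]
wrist_force: [0.6, -0.3, -1.4]
opening: 0.38
gripper_force: 50.2
```

step_arm([
  {"gripper":0,"slide":[0.224,0.966,0],"roll":0},
  {"gripper":0,"slide":[0.224,0.966,0],"roll":0},
  {"gripper":0,"slide":[0.224,0.966,0],"roll":0},
  {"gripper":0,"slide":[0.224,0.966,0],"roll":0},
  {"gripper":0,"slide":[0,0,0],"roll":0},
])

```text
clock: 37.35
ee_pos: [0.5403, 0.1763, 0.1235]
orientation: [0.695, 0.719, 0.001, 0.0]
wrist_force: [0.4, 0.4, -2.9]
opening: 0.381
gripper_force: 50.2
```

step_arm([
  {"gripper":0,"slide":[0,0,0],"roll":0},
  {"gripper":0,"slide":[0,0,0],"roll":0},
  {"gripper":0,"slide":[0,0,0],"roll":0},
  {"gripper":0,"slide":[0,0,0],"roll":0},
  {"gripper":0,"slide":[0,0,0],"roll":0},
])

```text
clock: 37.85
ee_pos: [0.5395, 0.1737, 0.1232]
orientation: [0.696, 0.718, -0.0, 0.0]
wrist_force: [-0.5, 0.6, -1.8]
opening: 0.382
gripper_force: 50.2
```

```bash
python3 held.py 0.1785
```

```text
[0.5395 0.1737 0.1232] 0.382 [-0.5  0.6 -1.8]
rim runs [(242, 306, [0.0361, 0.0133]), (310, 375, [0.0118, -0.0142]), (382, 404, [-0.0171, -0.0267])]
```

step_arm([
  {"gripper":0,"slide":[0.03,0.04,-1],"roll":0},
  {"gripper":0,"slide":[0,0,-1],"roll":0},
  {"gripper":0,"slide":[0,0,-1],"roll":0},
  {"gripper":0,"slide":[0,0,-0.8],"roll":0},
  {"gripper":0,"slide":[0,0,0],"roll":0},
])

```text
clock: 38.4
ee_pos: [0.5381, 0.1743, 0.0449]
orientation: [0.695, 0.719, -0.002, -0.001]
wrist_force: [-0.3, -0.8, -2.6]
opening: 0.382
gripper_force: 50.2
```

step_arm([
  {"gripper":0,"slide":[0,0,-0.3],"roll":0},
  {"gripper":0,"slide":[0,0,-0.3],"roll":0},
  {"gripper":0,"slide":[0,0,-0.3],"roll":0},
  {"gripper":0,"slide":[0,0,-0.3],"roll":0},
  {"gripper":0,"slide":[0,0,0],"roll":0},
])

```text
clock: 38.9
ee_pos: [0.5396, 0.1748, 0.0224]
orientation: [0.695, 0.719, -0.001, -0.0]
wrist_force: [-0.7, -0.1, -2.7]
opening: 0.384
gripper_force: 50.2
```

step_arm([
  {"gripper":0,"slide":[0,0,-0.3],"roll":0},
  {"gripper":0,"slide":[0,0,-0.3],"roll":0},
  {"gripper":0,"slide":[0,0,-0.2],"roll":0},
  {"gripper":0,"slide":[0,0,-0.1],"roll":0},
  {"gripper":0,"slide":[0,0,0],"roll":0},
])

```text
clock: 39.4
ee_pos: [0.5399, 0.1749, 0.0046]
orientation: [0.695, 0.719, -0.0, -0.0]
wrist_force: [-0.4, -0.1, -2.6]
opening: 0.384
gripper_force: 50.3
```

step_arm([
  {"gripper":0,"slide":[0,0,-0.1],"roll":0},
  {"gripper":0,"slide":[0,0,-0.1],"roll":0},
  {"gripper":0,"slide":[0,0,0],"roll":0},
  {"gripper":0,"slide":[0,0,0],"roll":0},
  {"gripper":0,"slide":[0,0,0],"roll":0},
])

```text
clock: 39.9
ee_pos: [0.5405, 0.1751, 0.0039]
orientation: [0.695, 0.719, 0.001, 0.0]
wrist_force: [-4.4, -1.8, 16.8]
opening: 0.382
gripper_force: 52.0
```

step_arm([
  {"gripper":0.6,"slide":[0,0,0],"roll":0},
  {"gripper":0.6,"slide":[0,0,0],"roll":0},
  {"gripper":0.6,"slide":[0,0,0],"roll":0},
  {"gripper":0.6,"slide":[0,0,0.5],"roll":0},
  {"gripper":0.6,"slide":[0,0,1],"roll":0},
])

```text
clock: 40.4
ee_pos: [0.5387, 0.1746, 0.0302]
orientation: [0.695, 0.719, -0.002, -0.001]
wrist_force: [0.4, -0.2, 0.5]
opening: 0.601
gripper_force: 0.0
```

step_arm([
  {"gripper":0.6,"slide":[0,0,1],"roll":0},
  {"gripper":0.6,"slide":[0,0,1],"roll":0},
  {"gripper":0.6,"slide":[0,0,1],"roll":0},
  {"gripper":0.6,"slide":[0,0,1],"roll":0},
  {"gripper":0.6,"slide":[0,0,1],"roll":0},
])

```text
clock: 40.9
ee_pos: [0.5401, 0.175, 0.1324]
orientation: [0.695, 0.719, 0.0, 0.0]
wrist_force: [0.7, 0.1, -0.1]
opening: 0.601
gripper_force: 0.0
```

step_arm([
  {"gripper":0.7,"slide":[-0.25,-1,0.5],"roll":0},
  {"gripper":0.7,"slide":[-0.25,-1,0.5],"roll":0},
  {"gripper":0.7,"slide":[-0.25,-1,0.5],"roll":0},
  {"gripper":0.7,"slide":[-0.25,-1,0.5],"roll":0},
  {"gripper":0.7,"slide":[-0.25,-1,0.5],"roll":0},
])

```text
clock: 41.4
ee_pos: [0.5148, 0.0743, 0.1819]
orientation: [0.695, 0.719, 0.0, 0.0]
wrist_force: [1.0, -0.7, -0.4]
opening: 0.695
gripper_force: 0.0
```

step_arm([
  {"gripper":0.7,"slide":[-0.25,-1,0.5],"roll":0},
  {"gripper":0.7,"slide":[-0.25,-1,0.5],"roll":0},
  {"gripper":0.7,"slide":[-0.25,-1,0.5],"roll":0},
  {"gripper":0.7,"slide":[-0.25,-1,0.5],"roll":0},
  {"gripper":0.7,"slide":[-0.25,-1,0.5],"roll":0},
])

```text
clock: 41.9
ee_pos: [0.4897, -0.0257, 0.232]
orientation: [0.695, 0.719, 0.0, 0.0]
wrist_force: [0.4, 0.2, 0.0]
opening: 0.702
gripper_force: 0.0
```

step_arm([
  {"gripper":0.7,"slide":[-0.25,-1,0.5],"roll":0},
  {"gripper":0.7,"slide":[-0.25,-1,0.5],"roll":0},
  {"gripper":0.7,"slide":[-0.25,-1,0],"roll":0},
  {"gripper":0.7,"slide":[-0.25,-1,0],"roll":0},
  {"gripper":0.7,"slide":[-0.25,-1,0],"roll":0},
])

```text
clock: 42.4
ee_pos: [0.4648, -0.1257, 0.2517]
orientation: [0.695, 0.719, 0.0, 0.0]
wrist_force: [-0.4, 0.0, -0.8]
opening: 0.697
gripper_force: 0.0
```

step_arm([
  {"gripper":0.7,"slide":[-0.25,-1,0],"roll":0},
  {"gripper":0.7,"slide":[-0.25,-1,0],"roll":0},
  {"gripper":0.7,"slide":[-0.25,-0.5,0],"roll":0},
  {"gripper":0.7,"slide":[0,0,0],"roll":0},
  {"gripper":0.7,"slide":[0,0,0],"roll":0},
])

```text
clock: 42.9
ee_pos: [0.4501, -0.1745, 0.2512]
orientation: [0.696, 0.718, 0.0, -0.0]
wrist_force: [0.5, 0.9, -1.1]
opening: 0.697
gripper_force: 0.0
```

```bash
python3 look.py
```

```text
tcp [ 0.4501 -0.1745  0.2512] rotvec yaw 91.86 t 42.9
[296. 145.] 1127 [275, 123, 42, 44] [ 0.4199 -0.1142] delta mm [-30.2  60.3]
[431. 289.] 1189 [408, 269, 45, 46] [ 0.5863 -0.2784] delta mm [ 136.2 -103.9]
```

step_arm([
  {"gripper":0.7,"slide":[-0.302,0.603,-1],"roll":0},
  {"gripper":0.7,"slide":[-0.302,0.603,-1],"roll":0},
  {"gripper":0.7,"slide":[-0.302,0.603,-1],"roll":0},
  {"gripper":0.7,"slide":[-0.302,0.603,-1],"roll":0},
  {"gripper":0.7,"slide":[-0.302,0.603,-1],"roll":0},
])

```text
clock: 43.45
ee_pos: [0.42, -0.1132, 0.1506]
orientation: [0.695, 0.719, 0.0, 0.0]
wrist_force: [0.2, -0.3, -0.4]
opening: 0.701
gripper_force: 0.0
```

step_arm([
  {"gripper":0.7,"slide":[0,0,-1],"roll":0},
  {"gripper":0.7,"slide":[0,0,-1],"roll":0},
  {"gripper":0.7,"slide":[0,0,-1],"roll":0},
  {"gripper":0.7,"slide":[0,0,-1],"roll":0},
  {"gripper":0.7,"slide":[0,0,-0.9],"roll":0},
])

```text
clock: 43.95
ee_pos: [0.4202, -0.1137, 0.0524]
orientation: [0.695, 0.719, 0.0, -0.0]
wrist_force: [0.2, 0.5, 0.8]
opening: 0.701
gripper_force: 0.0
```

step_arm([
  {"gripper":0.7,"slide":[0,0,-0.8],"roll":0},
  {"gripper":0.7,"slide":[0,0,-0.8],"roll":0},
  {"gripper":0.7,"slide":[0,0,-0.8],"roll":0},
  {"gripper":0.7,"slide":[0,0,-0.6],"roll":0},
  {"gripper":0.7,"slide":[0,0,0],"roll":0},
])

```text
clock: 44.45
ee_pos: [0.4192, -0.1135, -0.008]
orientation: [0.695, 0.719, -0.0, -0.001]
wrist_force: [0.5, -0.9, 0.1]
opening: 0.705
gripper_force: 0.0
```

step_arm([
  {"gripper":0,"slide":[0,0,0],"roll":0},
  {"gripper":0,"slide":[0,0,0],"roll":0},
  {"gripper":0,"slide":[0,0,0],"roll":0},
  {"gripper":0,"slide":[0,0,0],"roll":0},
  {"gripper":0,"slide":[0,0,0],"roll":0},
])

```text
clock: 44.95
ee_pos: [0.4206, -0.1145, -0.0061]
orientation: [0.695, 0.719, 0.001, 0.001]
wrist_force: [0.2, 2.5, 6.7]
opening: 0.384
gripper_force: 50.1
```

```bash
python3 held.py
```

```text
[ 0.4206 -0.1145 -0.0061] 0.384 [0.2 2.5 6.7]
rim runs [(240, 285, [0.0365, 0.0205]), (293, 306, [0.0176, 0.0127]), (310, 314, [0.0112, 0.0097]), (364, 375, [-0.0104, -0.0151])]
```

step_arm([
  {"gripper":0,"slide":[0,0,0.5],"roll":0},
  {"gripper":0,"slide":[0,0,1],"roll":0},
  {"gripper":0,"slide":[0,0,1],"roll":0},
  {"gripper":0,"slide":[0,0,1],"roll":0},
  {"gripper":0,"slide":[0,0,1],"roll":0},
])

```text
clock: 45.5
ee_pos: [0.4197, -0.1148, 0.0844]
orientation: [0.695, 0.719, -0.0, 0.0]
wrist_force: [0.6, 0.0, -1.7]
opening: 0.384
gripper_force: 50.2
```

step_arm([
  {"gripper":0,"slide":[0.327,0.962,1],"roll":0},
  {"gripper":0,"slide":[0.327,0.962,1],"roll":0},
  {"gripper":0,"slide":[0.327,0.962,0],"roll":0},
  {"gripper":0,"slide":[0.327,0.962,0],"roll":0},
  {"gripper":0,"slide":[0.327,0.962,0],"roll":0},
])

```text
clock: 46.0
ee_pos: [0.4527, -0.0179, 0.1239]
orientation: [0.695, 0.719, 0.0, 0.0]
wrist_force: [-0.2, 0.7, -1.3]
opening: 0.383
gripper_force: 50.2
```

step_arm([
  {"gripper":0,"slide":[0.327,0.962,0],"roll":0},
  {"gripper":0,"slide":[0.327,0.962,0],"roll":0},
  {"gripper":0,"slide":[0.327,0.962,0],"roll":0},
  {"gripper":0,"slide":[0.327,0.962,0],"roll":0},
  {"gripper":0,"slide":[0.327,0.962,0],"roll":0},
])

```text
clock: 46.5
ee_pos: [0.4852, 0.0783, 0.1236]
orientation: [0.695, 0.719, -0.0, 0.0]
wrist_force: [0.1, 0.1, -2.2]
opening: 0.385
gripper_force: 50.2
```

step_arm([
  {"gripper":0,"slide":[0.327,0.962,0],"roll":0},
  {"gripper":0,"slide":[0.327,0.962,0],"roll":0},
  {"gripper":0,"slide":[0.327,0.962,0],"roll":0},
  {"gripper":0,"slide":[0.327,0.962,0],"roll":0},
  {"gripper":0,"slide":[0.327,0.962,0],"roll":0},
])

```text
clock: 47.0
ee_pos: [0.5179, 0.1744, 0.1235]
orientation: [0.695, 0.719, -0.0, 0.0]
wrist_force: [0.3, 0.2, -2.3]
opening: 0.383
gripper_force: 50.2
```

step_arm([
  {"gripper":0,"slide":[0.327,0.962,0],"roll":0},
  {"gripper":0,"slide":[0.327,0.962,0],"roll":0},
  {"gripper":0,"slide":[0.327,0.962,0],"roll":0},
  {"gripper":0,"slide":[0,0,0],"roll":0},
  {"gripper":0,"slide":[0,0,0],"roll":0},
])

```text
clock: 47.5
ee_pos: [0.5375, 0.2319, 0.1229]
orientation: [0.695, 0.719, -0.0, 0.0]
wrist_force: [-0.5, 0.1, -1.7]
opening: 0.383
gripper_force: 50.1
```

step_arm([
  {"gripper":0,"slide":[0,0,0],"roll":0},
  {"gripper":0,"slide":[0,0,0],"roll":0},
  {"gripper":0,"slide":[0,0,0],"roll":0},
  {"gripper":0,"slide":[0,0,0],"roll":0},
  {"gripper":0,"slide":[0,0,0],"roll":0},
])

```text
clock: 48.0
ee_pos: [0.5377, 0.2313, 0.1232]
orientation: [0.696, 0.719, 0.0, 0.0]
wrist_force: [-0.5, 0.5, -1.3]
opening: 0.384
gripper_force: 50.1
```

```bash
python3 held.py 0.1775
```

```text
[0.5377 0.2313 0.1232] 0.384 [-0.5  0.5 -1.3]
rim runs [(68, 78, [0.0881, 0.0855]), (241, 306, [0.0362, 0.0128]), (310, 375, [0.0113, -0.0149]), (382, 408, [-0.0179, -0.0294])]
```

step_arm([
  {"gripper":0,"slide":[0.03,0.03,-1],"roll":0},
  {"gripper":0,"slide":[0,0,-1],"roll":0},
  {"gripper":0,"slide":[0,0,-1],"roll":0},
  {"gripper":0,"slide":[0,0,-0.8],"roll":0},
  {"gripper":0,"slide":[0,0,0],"roll":0},
])

```text
clock: 48.55
ee_pos: [0.5363, 0.2315, 0.0449]
orientation: [0.695, 0.719, -0.002, -0.001]
wrist_force: [-1.1, -0.6, -2.1]
opening: 0.39
gripper_force: 50.1
```

step_arm([
  {"gripper":0,"slide":[0,0,-0.3],"roll":0},
  {"gripper":0,"slide":[0,0,-0.3],"roll":0},
  {"gripper":0,"slide":[0,0,-0.3],"roll":0},
  {"gripper":0,"slide":[0,0,-0.3],"roll":0},
  {"gripper":0,"slide":[0,0,0],"roll":0},
])

```text
clock: 49.05
ee_pos: [0.5377, 0.232, 0.0223]
orientation: [0.695, 0.719, -0.001, -0.0]
wrist_force: [-0.1, -0.4, -2.1]
opening: 0.383
gripper_force: 50.2
```

step_arm([
  {"gripper":0,"slide":[0,0,-0.3],"roll":0},
  {"gripper":0,"slide":[0,0,-0.3],"roll":0},
  {"gripper":0,"slide":[0,0,-0.2],"roll":0},
  {"gripper":0,"slide":[0,0,-0.1],"roll":0},
  {"gripper":0,"slide":[0,0,0],"roll":0},
])

```text
clock: 49.55
ee_pos: [0.5381, 0.2321, 0.0047]
orientation: [0.695, 0.719, -0.0, -0.0]
wrist_force: [0.1, -0.6, -1.4]
opening: 0.384
gripper_force: 50.2
```

step_arm([
  {"gripper":0,"slide":[0,0,-0.1],"roll":0},
  {"gripper":0,"slide":[0,0,-0.1],"roll":0},
  {"gripper":0,"slide":[0,0,0],"roll":0},
  {"gripper":0,"slide":[0,0,0],"roll":0},
  {"gripper":0,"slide":[0,0,0],"roll":0},
])

```text
clock: 50.05
ee_pos: [0.5387, 0.2323, 0.0039]
orientation: [0.695, 0.719, 0.001, 0.0]
wrist_force: [-4.5, -1.7, 16.1]
opening: 0.385
gripper_force: 51.7
```

step_arm([
  {"gripper":0.6,"slide":[0,0,0],"roll":0},
  {"gripper":0.6,"slide":[0,0,0],"roll":0},
  {"gripper":0.6,"slide":[0,0,0],"roll":0},
  {"gripper":0.6,"slide":[0,0,0.5],"roll":0},
  {"gripper":0.6,"slide":[0,0,1],"roll":0},
])

```text
clock: 50.55
ee_pos: [0.5368, 0.2317, 0.0301]
orientation: [0.695, 0.719, -0.002, -0.001]
wrist_force: [-0.1, 0.8, -1.2]
opening: 0.6
gripper_force: 0.0
```

step_arm([
  {"gripper":0.6,"slide":[0,0,1],"roll":0},
  {"gripper":0.6,"slide":[0,0,1],"roll":0},
  {"gripper":0.6,"slide":[0,0,1],"roll":0},
  {"gripper":0.6,"slide":[0,0,1],"roll":0},
  {"gripper":0.6,"slide":[0,0,1],"roll":0},
])

```text
clock: 51.05
ee_pos: [0.5382, 0.2322, 0.1324]
orientation: [0.695, 0.719, 0.0, 0.0]
wrist_force: [0.6, 1.2, 0.1]
opening: 0.604
gripper_force: 0.0
```

step_arm([
  {"gripper":0.7,"slide":[0.05,-1,0.6],"roll":0},
  {"gripper":0.7,"slide":[0.05,-1,0.6],"roll":0},
  {"gripper":0.7,"slide":[0.05,-1,0.6],"roll":0},
  {"gripper":0.7,"slide":[0.05,-1,0.6],"roll":0},
  {"gripper":0.7,"slide":[0.05,-1,0.6],"roll":0},
])

```text
clock: 51.55
ee_pos: [0.5431, 0.1315, 0.1921]
orientation: [0.695, 0.719, 0.0, 0.0]
wrist_force: [0.7, 0.6, 1.1]
opening: 0.699
gripper_force: 0.0
```

step_arm([
  {"gripper":0.7,"slide":[0.05,-1,0.6],"roll":0},
  {"gripper":0.7,"slide":[0.05,-1,0.6],"roll":0},
  {"gripper":0.7,"slide":[0.05,-1,0.6],"roll":0},
  {"gripper":0.7,"slide":[0.05,-1,0.6],"roll":0},
  {"gripper":0.7,"slide":[0.05,-1,0.6],"roll":0},
])

```text
clock: 52.05
ee_pos: [0.548, 0.0314, 0.2521]
orientation: [0.695, 0.719, 0.0, 0.0]
wrist_force: [0.3, 0.0, -0.1]
opening: 0.699
gripper_force: 0.0
```

step_arm([
  {"gripper":0.7,"slide":[0.05,-1,0],"roll":0},
  {"gripper":0.7,"slide":[0.05,-1,0],"roll":0},
  {"gripper":0.7,"slide":[0.05,-1,0],"roll":0},
  {"gripper":0.7,"slide":[0.05,-1,0],"roll":0},
  {"gripper":0.7,"slide":[0.05,-1,0],"roll":0},
])

```text
clock: 52.55
ee_pos: [0.5531, -0.0685, 0.2515]
orientation: [0.695, 0.719, 0.0, 0.0]
wrist_force: [0.0, 0.8, 0.1]
opening: 0.7
gripper_force: 0.0
```

step_arm([
  {"gripper":0.7,"slide":[0.05,-1,0],"roll":0},
  {"gripper":0.7,"slide":[0.05,-1,0],"roll":0},
  {"gripper":0.7,"slide":[0.05,-1,0],"roll":0},
  {"gripper":0.7,"slide":[0.05,-1,0],"roll":0},
  {"gripper":0.7,"slide":[0.05,-1,0],"roll":0},
])

```text
clock: 53.05
ee_pos: [0.5581, -0.1685, 0.2515]
orientation: [0.695, 0.719, 0.0, -0.0]
wrist_force: [0.8, 0.3, 0.4]
opening: 0.704
gripper_force: 0.0
```

step_arm([
  {"gripper":0.7,"slide":[0.05,-1,0],"roll":0},
  {"gripper":0.7,"slide":[0.05,-1,0],"roll":0},
  {"gripper":0.7,"slide":[0.05,-1,0],"roll":0},
  {"gripper":0.7,"slide":[0.05,-1,0],"roll":0},
  {"gripper":0.7,"slide":[0.05,-1,0],"roll":0},
])

```text
clock: 53.55
ee_pos: [0.5633, -0.2691, 0.2512]
orientation: [0.695, 0.719, 0.0, 0.0]
wrist_force: [0.4, -0.9, -0.0]
opening: 0.703
gripper_force: 0.0
```

step_arm([
  {"gripper":0.7,"slide":[0.05,-1,0],"roll":0},
  {"gripper":0.7,"slide":[0.05,-1,0],"roll":0},
  {"gripper":0.7,"slide":[0.05,-1,0],"roll":0},
  {"gripper":0.7,"slide":[0,0,0],"roll":0},
  {"gripper":0.7,"slide":[0,0,0],"roll":0},
])

```text
clock: 54.05
ee_pos: [0.5662, -0.3283, 0.2507]
orientation: [0.696, 0.718, 0.0, -0.0]
wrist_force: [0.5, 0.9, -0.6]
opening: 0.7
gripper_force: 0.0
```

```bash
python3 look.py
```

```text
tcp [ 0.5662 -0.3283  0.2507] rotvec yaw 91.83 t 54.0
[339. 157.] 1091 [319, 136, 42, 43] [ 0.5838 -0.2795] delta mm [17.6 48.8]
```

step_arm([
  {"gripper":0.7,"slide":[0.176,0.488,-1],"roll":0},
  {"gripper":0.7,"slide":[0.176,0.488,-1],"roll":0},
  {"gripper":0.7,"slide":[0.176,0.488,-1],"roll":0},
  {"gripper":0.7,"slide":[0.176,0.488,-1],"roll":0},
  {"gripper":0.7,"slide":[0.176,0.488,-1],"roll":0},
])

```text
clock: 54.6
ee_pos: [0.584, -0.2773, 0.1507]
orientation: [0.695, 0.719, 0.0, -0.0]
wrist_force: [-0.5, -0.0, -0.3]
opening: 0.702
gripper_force: 0.0
```

step_arm([
  {"gripper":0.7,"slide":[0,0,-1],"roll":0},
  {"gripper":0.7,"slide":[0,0,-1],"roll":0},
  {"gripper":0.7,"slide":[0,0,-1],"roll":0},
  {"gripper":0.7,"slide":[0,0,-1],"roll":0},
  {"gripper":0.7,"slide":[0,0,-0.9],"roll":0},
])

```text
clock: 55.1
ee_pos: [0.5839, -0.2776, 0.0525]
orientation: [0.695, 0.719, 0.0, -0.0]
wrist_force: [0.3, -0.5, 0.5]
opening: 0.702
gripper_force: 0.0
```

step_arm([
  {"gripper":0.7,"slide":[0,0,-0.8],"roll":0},
  {"gripper":0.7,"slide":[0,0,-0.8],"roll":0},
  {"gripper":0.7,"slide":[0,0,-0.8],"roll":0},
  {"gripper":0.7,"slide":[0,0,-0.6],"roll":0},
  {"gripper":0.7,"slide":[0,0,0],"roll":0},
])

```text
clock: 55.6
ee_pos: [0.5826, -0.2774, -0.0085]
orientation: [0.695, 0.719, -0.0, -0.002]
wrist_force: [-0.6, 0.5, -0.1]
opening: 0.7
gripper_force: 0.0
```

step_arm([
  {"gripper":0,"slide":[0,0,0],"roll":0},
  {"gripper":0,"slide":[0,0,0],"roll":0},
  {"gripper":0,"slide":[0,0,0],"roll":0},
  {"gripper":0,"slide":[0,0,0],"roll":0},
  {"gripper":0,"slide":[0,0,0],"roll":0},
])

```text
clock: 56.1
ee_pos: [0.5849, -0.2793, -0.0057]
orientation: [0.695, 0.719, 0.0, 0.001]
wrist_force: [0.3, -0.1, 5.7]
opening: 0.385
gripper_force: 50.3
```

```bash
python3 held.py
```

```text
[ 0.5849 -0.2793 -0.0057] 0.385 [ 0.3 -0.1  5.7]
rim runs [(242, 339, [0.0357, -0.0003]), (365, 377, [-0.011, -0.0161])]
```

step_arm([
  {"gripper":0,"slide":[0,0,0.5],"roll":0},
  {"gripper":0,"slide":[0,0,1],"roll":0},
  {"gripper":0,"slide":[0,0,1],"roll":0},
  {"gripper":0,"slide":[0,0,1],"roll":0},
  {"gripper":0,"slide":[0,0,1],"roll":0},
])

```text
clock: 56.65
ee_pos: [0.583, -0.2787, 0.0836]
orientation: [0.695, 0.719, -0.0, -0.001]
wrist_force: [-0.6, -0.8, -2.1]
opening: 0.38
gripper_force: 50.1
```

step_arm([
  {"gripper":0,"slide":[-0.084,0.982,1],"roll":0},
  {"gripper":0,"slide":[-0.084,0.982,1],"roll":0},
  {"gripper":0,"slide":[-0.084,0.982,0],"roll":0},
  {"gripper":0,"slide":[-0.084,0.982,0],"roll":0},
  {"gripper":0,"slide":[-0.084,0.982,0],"roll":0},
])

```text
clock: 57.15
ee_pos: [0.574, -0.1789, 0.1218]
orientation: [0.695, 0.719, -0.001, -0.001]
wrist_force: [-0.5, 0.2, -2.5]
opening: 0.382
gripper_force: 50.1
```

step_arm([
  {"gripper":0,"slide":[-0.084,0.982,0],"roll":0},
  {"gripper":0,"slide":[-0.084,0.982,0],"roll":0},
  {"gripper":0,"slide":[-0.084,0.982,0],"roll":0},
  {"gripper":0,"slide":[-0.084,0.982,0],"roll":0},
  {"gripper":0,"slide":[-0.084,0.982,0],"roll":0},
])

```text
clock: 57.65
ee_pos: [0.5662, -0.0807, 0.1221]
orientation: [0.695, 0.719, -0.001, -0.001]
wrist_force: [0.5, 0.5, -1.0]
opening: 0.381
gripper_force: 50.1
```

step_arm([
  {"gripper":0,"slide":[-0.084,0.982,0],"roll":0},
  {"gripper":0,"slide":[-0.084,0.982,0],"roll":0},
  {"gripper":0,"slide":[-0.084,0.982,0],"roll":0},
  {"gripper":0,"slide":[-0.084,0.982,0],"roll":0},
  {"gripper":0,"slide":[-0.084,0.982,0],"roll":0},
])

```text
clock: 58.15
ee_pos: [0.5576, 0.0174, 0.1221]
orientation: [0.695, 0.719, -0.001, -0.001]
wrist_force: [0.2, 0.7, -1.8]
opening: 0.383
gripper_force: 50.1
```

step_arm([
  {"gripper":0,"slide":[-0.084,0.982,0],"roll":0},
  {"gripper":0,"slide":[-0.084,0.982,0],"roll":0},
  {"gripper":0,"slide":[-0.084,0.982,0],"roll":0},
  {"gripper":0,"slide":[-0.084,0.982,0],"roll":0},
  {"gripper":0,"slide":[-0.084,0.982,0],"roll":0},
])

```text
clock: 58.65
ee_pos: [0.5491, 0.1154, 0.1221]
orientation: [0.695, 0.719, -0.001, -0.001]
wrist_force: [-0.3, 0.4, -2.0]
opening: 0.382
gripper_force: 50.1
```

step_arm([
  {"gripper":0,"slide":[-0.084,0.982,0],"roll":0},
  {"gripper":0,"slide":[-0.084,0.982,0],"roll":0},
  {"gripper":0,"slide":[-0.084,0.982,0],"roll":0},
  {"gripper":0,"slide":[-0.084,0.982,0],"roll":0},
  {"gripper":0,"slide":[-0.084,0.982,0],"roll":0},
])

```text
clock: 59.15
ee_pos: [0.5405, 0.2134, 0.122]
orientation: [0.695, 0.719, -0.001, -0.0]
wrist_force: [0.6, 0.1, -2.3]
opening: 0.385
gripper_force: 50.1
```

step_arm([
  {"gripper":0,"slide":[-0.084,0.982,0],"roll":0},
  {"gripper":0,"slide":[-0.084,0.982,0],"roll":0},
  {"gripper":0,"slide":[-0.084,0.982,0],"roll":0},
  {"gripper":0,"slide":[-0.084,0.982,0],"roll":0},
  {"gripper":0,"slide":[0,0,0],"roll":0},
])

```text
clock: 59.65
ee_pos: [0.5338, 0.2935, 0.122]
orientation: [0.694, 0.72, -0.0, -0.001]
wrist_force: [-0.0, -0.4, -2.3]
opening: 0.385
gripper_force: 50.1
```

step_arm([
  {"gripper":0,"slide":[0,0,0],"roll":0},
  {"gripper":0,"slide":[0,0,0],"roll":0},
  {"gripper":0,"slide":[0,0,0],"roll":0},
  {"gripper":0,"slide":[0,0,0],"roll":0},
  {"gripper":0,"slide":[0,0,0],"roll":0},
])

```text
clock: 60.15
ee_pos: [0.5353, 0.29, 0.1232]
orientation: [0.696, 0.718, -0.0, 0.0]
wrist_force: [0.3, -0.7, -2.2]
opening: 0.382
gripper_force: 50.1
```

```bash
python3 held.py 0.1775
```

```text
[0.5353 0.29   0.1232] 0.382 [ 0.3 -0.7 -2.2]
rim runs [(173, 182, [0.0582, 0.0554]), (243, 307, [0.0355, 0.0125]), (311, 376, [0.0109, -0.0153]), (383, 407, [-0.0183, -0.0289])]
```

step_arm([
  {"gripper":0,"slide":[0.05,0.03,-1],"roll":0},
  {"gripper":0,"slide":[0,0,-1],"roll":0},
  {"gripper":0,"slide":[0,0,-1],"roll":0},
  {"gripper":0,"slide":[0,0,-0.8],"roll":0},
  {"gripper":0,"slide":[0,0,0],"roll":0},
])

```text
clock: 60.7
ee_pos: [0.5343, 0.2901, 0.0448]
orientation: [0.695, 0.719, -0.002, -0.001]
wrist_force: [-0.7, 0.1, -2.3]
opening: 0.38
gripper_force: 50.0
```

step_arm([
  {"gripper":0,"slide":[0,0,-0.3],"roll":0},
  {"gripper":0,"slide":[0,0,-0.3],"roll":0},
  {"gripper":0,"slide":[0,0,-0.3],"roll":0},
  {"gripper":0,"slide":[0,0,-0.3],"roll":0},
  {"gripper":0,"slide":[0,0,0],"roll":0},
])

```text
clock: 61.2
ee_pos: [0.5355, 0.2909, 0.0223]
orientation: [0.695, 0.719, -0.001, -0.0]
wrist_force: [-0.2, -0.7, -2.5]
opening: 0.381
gripper_force: 50.1
```

step_arm([
  {"gripper":0,"slide":[0,0,-0.3],"roll":0},
  {"gripper":0,"slide":[0,0,-0.3],"roll":0},
  {"gripper":0,"slide":[0,0,-0.2],"roll":0},
  {"gripper":0,"slide":[0,0,-0.1],"roll":0},
  {"gripper":0,"slide":[0,0,0],"roll":0},
])

```text
clock: 61.7
ee_pos: [0.536, 0.2911, 0.0047]
orientation: [0.695, 0.719, -0.0, -0.0]
wrist_force: [-1.2, -0.3, -2.3]
opening: 0.381
gripper_force: 50.1
```

step_arm([
  {"gripper":0,"slide":[0,0,-0.1],"roll":0},
  {"gripper":0,"slide":[0,0,-0.1],"roll":0},
  {"gripper":0,"slide":[0,0,0],"roll":0},
  {"gripper":0,"slide":[0,0,0],"roll":0},
  {"gripper":0,"slide":[0,0,0],"roll":0},
])

```text
clock: 62.2
ee_pos: [0.5364, 0.2913, 0.0042]
orientation: [0.695, 0.719, 0.001, 0.0]
wrist_force: [-4.7, -2.4, 16.6]
opening: 0.379
gripper_force: 51.8
```

step_arm([
  {"gripper":0.6,"slide":[0,0,0],"roll":0},
  {"gripper":0.6,"slide":[0,0,0],"roll":0},
  {"gripper":0.6,"slide":[0,0,0],"roll":0},
  {"gripper":0.6,"slide":[0,0,0.5],"roll":0},
  {"gripper":0.6,"slide":[0,0,1],"roll":0},
])

```text
clock: 62.7
ee_pos: [0.5347, 0.2905, 0.03]
orientation: [0.695, 0.719, -0.002, -0.001]
wrist_force: [0.4, 0.8, -0.2]
opening: 0.599
gripper_force: 0.0
```

step_arm([
  {"gripper":0.6,"slide":[0,0,1],"roll":0},
  {"gripper":0.6,"slide":[0,0,1],"roll":0},
  {"gripper":0.6,"slide":[0,0,1],"roll":0},
  {"gripper":0.6,"slide":[0,0,1],"roll":0},
  {"gripper":0.6,"slide":[0,0,1],"roll":0},
])

```text
clock: 63.2
ee_pos: [0.5362, 0.2911, 0.1324]
orientation: [0.695, 0.719, 0.0, 0.0]
wrist_force: [-0.1, -1.0, 0.7]
opening: 0.598
gripper_force: 0.0
```

step_arm([
  {"gripper":0.6,"slide":[0.25,-1,0.8],"roll":0},
  {"gripper":0.6,"slide":[0.25,-1,0.8],"roll":0},
  {"gripper":0.6,"slide":[0.25,-1,0.8],"roll":0},
  {"gripper":0.6,"slide":[0.25,-1,0.8],"roll":0},
  {"gripper":0.6,"slide":[0.25,-1,0.8],"roll":0},
])

```text
clock: 63.7
ee_pos: [0.5612, 0.1904, 0.2122]
orientation: [0.695, 0.719, 0.0, 0.0]
wrist_force: [0.1, -0.1, 0.1]
opening: 0.601
gripper_force: 0.0
```

step_arm([
  {"gripper":0.6,"slide":[0.25,-1,0.8],"roll":0},
  {"gripper":0.6,"slide":[0.25,-1,0.8],"roll":0},
  {"gripper":0.6,"slide":[0.25,-1,0.8],"roll":0},
  {"gripper":0.6,"slide":[0.25,-1,0],"roll":0},
  {"gripper":0.6,"slide":[0,0,0],"roll":0},
])

```text
clock: 64.2
ee_pos: [0.5821, 0.1089, 0.2603]
orientation: [0.696, 0.718, 0.0, 0.001]
wrist_force: [0.9, 0.1, 0.5]
opening: 0.601
gripper_force: 0.0
```

```bash
python3 look.py
python3 - <<'E'
from h import *
a=cv2.imread("pics/look.png"); b=capture("side")[:,:,::-1]
cv2.imwrite("pics/insp.png",np.hstack([cv2.resize(a,(440,330)),cv2.resize(b[150:285,230:380],(360,330),interpolation=cv2.INTER_CUBIC)]))
E
```

```text
tcp [0.5821 0.1089 0.2603] rotvec yaw 91.74 t 64.2
[282.  21.] 1446 [260, 0, 46, 47] [0.537  0.2893] delta mm [-45.1 180.4]
[284.  82.] 1223 [264, 59, 43, 48] [0.5394 0.2324] delta mm [-42.7 123.5]
[286. 139.] 984 [266, 118, 41, 43] [0.5415 0.1747] delta mm [-40.6  65.8]
[287. 192.] 1013 [268, 172, 40, 41] [0.5424 0.1161] delta mm [-39.7   7.2]
[288. 243.] 1115 [270, 222, 38, 44] [0.5439 0.0555] delta mm [-38.2 -53.4]
```

View pics/insp.png

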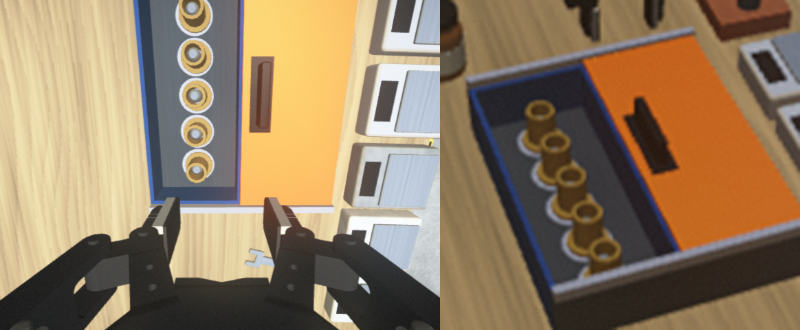

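All five sleeves are seated at equal height, one per spigot. Now I'll grip the tab and shut the cover.

step_arm([
  {"gripper":0.5,"slide":[0.52,0.67,-1],"roll":0},
  {"gripper":0.5,"slide":[0.52,0.67,-1],"roll":0},
  {"gripper":0.5,"slide":[0.52,0.67,-1],"roll":0},
  {"gripper":0.5,"slide":[0.52,0.67,-1],"roll":0},
  {"gripper":0.5,"slide":[0.52,0.67,-1],"roll":0},
])

```text
clock: 64.8
ee_pos: [0.6326, 0.18, 0.1579]
orientation: [0.695, 0.719, -0.0, -0.001]
wrist_force: [0.4, -0.4, 0.1]
opening: 0.498
gripper_force: 0.0
```

step_arm([
  {"gripper":0.5,"slide":[0,0,-1],"roll":0},
  {"gripper":0.5,"slide":[0,0,-1],"roll":0},
  {"gripper":0.5,"slide":[0,0,-1],"roll":0},
  {"gripper":0.5,"slide":[0,0,-1],"roll":0},
  {"gripper":0.5,"slide":[0,0,-0.6],"roll":0},
])

```text
clock: 65.3
ee_pos: [0.6313, 0.1792, 0.0649]
orientation: [0.695, 0.719, -0.001, -0.001]
wrist_force: [0.5, -0.2, -0.8]
opening: 0.5
gripper_force: 0.0
```

step_arm([
  {"gripper":0,"slide":[0,0,0],"roll":0},
  {"gripper":0,"slide":[0,0,0],"roll":0},
  {"gripper":0,"slide":[0,0,0],"roll":0},
  {"gripper":0,"slide":[0,0,0],"roll":0},
  {"gripper":0,"slide":[0,0,0],"roll":0},
], squeeze=40)

```text
clock: 65.8
ee_pos: [0.6337, 0.1788, 0.0677]
orientation: [0.695, 0.719, 0.001, 0.0]
wrist_force: [0.9, 1.8, -2.9]
opening: 0.13
gripper_force: 41.7
```

step_arm([
  {"gripper":0,"slide":[-0.8,-0.026,0],"roll":0},
  {"gripper":0,"slide":[-1,-0.032,0],"roll":0},
  {"gripper":0,"slide":[-1,-0.032,0],"roll":0},
  {"gripper":0,"slide":[-1,-0.032,0],"roll":0},
  {"gripper":0,"slide":[-1,-0.032,0],"roll":0},
])

```text
clock: 66.3
ee_pos: [0.538, 0.1757, 0.0677]
orientation: [0.695, 0.719, 0.002, 0.001]
wrist_force: [3.0, 3.0, -5.7]
opening: 0.127
gripper_force: 41.4
```

step_arm([
  {"gripper":0,"slide":[-1,-0.032,0],"roll":0},
  {"gripper":0,"slide":[-0.5,-0.016,0],"roll":0},
  {"gripper":0,"slide":[-0.3,-0.01,0],"roll":0},
  {"gripper":0,"slide":[-0.3,-0.01,0],"roll":0},
  {"gripper":0,"slide":[-0.2,0,0],"roll":0},
])

```text
clock: 66.8
ee_pos: [0.4943, 0.1743, 0.0677]
orientation: [0.695, 0.719, 0.002, 0.002]
wrist_force: [11.1, 2.5, -13.1]
opening: 0.128
gripper_force: 40.6
```

step_arm([
  {"gripper":0,"slide":[-0.1,0,0],"roll":0},
  {"gripper":0,"slide":[0,0,0],"roll":0},
  {"gripper":0,"slide":[0,0,0],"roll":0},
  {"gripper":0,"slide":[0,0,0],"roll":0},
  {"gripper":0,"slide":[0,0,0],"roll":0},
])

```text
clock: 67.3
ee_pos: [0.4944, 0.1743, 0.0677]
orientation: [0.695, 0.719, 0.003, 0.003]
wrist_force: [9.0, 3.5, -9.5]
opening: 0.128
gripper_force: 41.0
```

step_arm([
  {"gripper":0,"slide":[-0.1,0,0],"roll":0},
  {"gripper":0,"slide":[-0.1,0,0],"roll":0},
  {"gripper":0,"slide":[0,0,0],"roll":0},
  {"gripper":0,"slide":[0,0,0],"roll":0},
  {"gripper":0,"slide":[0,0,0],"roll":0},
])

```text
clock: 67.8
ee_pos: [0.4945, 0.1744, 0.0677]
orientation: [0.695, 0.719, 0.006, 0.005]
wrist_force: [18.0, 1.2, -17.5]
opening: 0.132
gripper_force: 40.2
```

step_arm([
  {"gripper":0.4,"slide":[0.1,0,0],"roll":0},
  {"gripper":0.4,"slide":[0.1,0,0],"roll":0},
  {"gripper":0.4,"slide":[0,0,0],"roll":0},
  {"gripper":0.4,"slide":[0,0,0.5],"roll":0},
  {"gripper":0.4,"slide":[0,0,1],"roll":0},
])

```text
clock: 68.3
ee_pos: [0.4872, 0.1731, 0.0967]
orientation: [0.695, 0.719, -0.002, -0.001]
wrist_force: [-0.2, 0.3, -0.8]
opening: 0.401
gripper_force: 0.0
```

step_arm([
  {"gripper":0.4,"slide":[0,0,1],"roll":0},
  {"gripper":0.4,"slide":[0,0,1],"roll":0},
  {"gripper":0.4,"slide":[0,0,1],"roll":0},
  {"gripper":0.4,"slide":[0,0,1],"roll":0},
  {"gripper":0.4,"slide":[0,0,1],"roll":0},
])

```text
clock: 68.8
ee_pos: [0.4885, 0.1735, 0.1989]
orientation: [0.695, 0.719, 0.0, 0.0]
wrist_force: [-0.4, -0.3, 0.1]
opening: 0.399
gripper_force: 0.0
```

step_arm([
  {"gripper":0.4,"slide":[0.1,-1,0.8],"roll":0},
  {"gripper":0.4,"slide":[0.1,-1,0.8],"roll":0},
  {"gripper":0.4,"slide":[0.1,-1,0.8],"roll":0},
  {"gripper":0.4,"slide":[0.1,-1,0.8],"roll":0},
  {"gripper":0.4,"slide":[0.1,-1,0],"roll":0},
])

```text
clock: 69.3
ee_pos: [0.5, 0.073, 0.2645]
orientation: [0.695, 0.719, 0.002, 0.002]
wrist_force: [0.3, -0.9, -0.2]
opening: 0.403
gripper_force: 0.0
```

Run:
```python
from h import *
s=observe(); im=capture("wrist"); K,T=cam("wrist",s); print(s["ee_pos"],s["clock"])
H=hsv(im).astype(int); o=big((H[...,0]>8)&(H[...,0]<22)&(H[...,1]>150)&(H[...,2]>150)&(np.arange(480)[:,None]<290))
for r in (100,160,220,260):
    c=np.where(o[r])[0]; e=onplane([[c[0],r],[c[-1],r]],.077,K,T); print(r,c[0],c[-1],e.round(4).tolist(),"front minus expected shut", round(e[0,0]-(.540-.071-.032*(e[0,1]-.1749)),4))
cv2.imwrite("pics/shut.png",im[:,:,::-1])
```

```text
[0.50002537 0.07302821 0.26451515] 69.3
100 293 441 [[0.4713, 0.1741], [0.6079, 0.1787]] front minus expected shut 0.0023
160 293 436 [[0.4719, 0.12], [0.6098, 0.1245]] front minus expected shut 0.0011
220 294 431 [[0.4736, 0.0608], [0.6118, 0.0652]] front minus expected shut 0.0009
260 295 428 [[0.4751, 0.0183], [0.6135, 0.0226]] front minus expected shut 0.0011
```

View pics/shut.png

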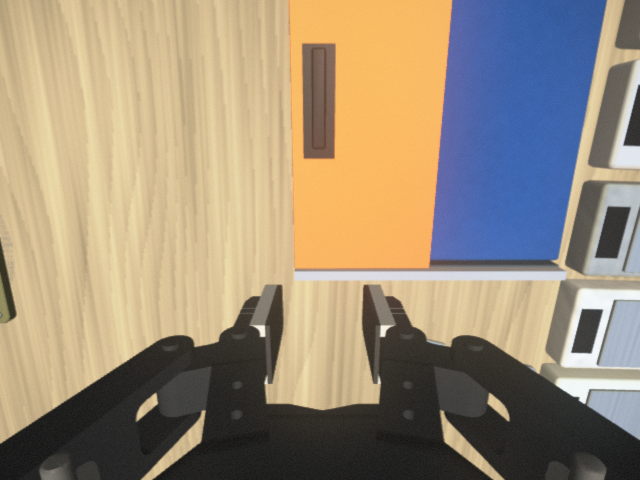

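The cover's front edge is flush with the wall (columns 293–295), so it is fully shut. Now the pedal.

step_arm([
  {"gripper":0,"slide":[0.02,-0.99,0],"roll":0},
  {"gripper":0,"slide":[0.02,-0.99,0],"roll":0},
  {"gripper":0,"slide":[0.02,-0.99,0],"roll":0},
  {"gripper":0,"slide":[0.02,-0.99,0],"roll":0},
  {"gripper":0,"slide":[0.02,-0.99,0],"roll":0},
])

```text
clock: 69.85
ee_pos: [0.5003, -0.0256, 0.2616]
orientation: [0.695, 0.719, -0.0, -0.0]
wrist_force: [-0.8, -0.3, -0.7]
opening: 0.002
gripper_force: 0.0
```

step_arm([
  {"gripper":0,"slide":[0.02,-0.99,0],"roll":0},
  {"gripper":0,"slide":[0.02,-0.99,0],"roll":0},
  {"gripper":0,"slide":[0.02,-0.99,0],"roll":0},
  {"gripper":0,"slide":[0.02,-0.99,0],"roll":0},
  {"gripper":0,"slide":[0.02,-0.99,0],"roll":0},
])

```text
clock: 70.35
ee_pos: [0.5023, -0.1244, 0.2616]
orientation: [0.695, 0.719, -0.0, -0.0]
wrist_force: [0.0, 0.2, 0.5]
opening: 0.001
gripper_force: 0.0
```

step_arm([
  {"gripper":0,"slide":[0.02,-0.99,0],"roll":0},
  {"gripper":0,"slide":[0.02,-0.99,0],"roll":0},
  {"gripper":0,"slide":[0.02,-0.99,0],"roll":0},
  {"gripper":0,"slide":[0.02,-0.99,0],"roll":0},
  {"gripper":0,"slide":[0.02,-0.99,0],"roll":0},
])

```text
clock: 70.85
ee_pos: [0.5045, -0.2233, 0.2616]
orientation: [0.695, 0.719, -0.0, -0.0]
wrist_force: [-0.0, -1.0, -0.0]
opening: -0.004
gripper_force: 0.0
```

step_arm([
  {"gripper":0,"slide":[0.02,-0.99,0],"roll":0},
  {"gripper":0,"slide":[0.02,-0.99,0],"roll":0},
  {"gripper":0,"slide":[0.02,-0.99,0],"roll":0},
  {"gripper":0,"slide":[0.02,-0.99,0],"roll":0},
  {"gripper":0,"slide":[0.02,-0.99,0],"roll":0},
])

```text
clock: 71.35
ee_pos: [0.5071, -0.3236, 0.2612]
orientation: [0.695, 0.719, 0.0, -0.0]
wrist_force: [0.5, -0.5, 0.1]
opening: 0.002
gripper_force: 0.0
```

step_arm([
  {"gripper":0,"slide":[0.02,-0.99,0],"roll":0},
  {"gripper":0,"slide":[0.02,-0.99,0],"roll":0},
  {"gripper":0,"slide":[0.02,-0.99,0],"roll":0},
  {"gripper":0,"slide":[0.02,-0.99,0],"roll":0},
  {"gripper":0,"slide":[0,0,0],"roll":0},
])

```text
clock: 71.85
ee_pos: [0.5087, -0.4049, 0.2605]
orientation: [0.696, 0.718, -0.0, 0.0]
wrist_force: [0.3, 0.1, 0.2]
opening: -0.002
gripper_force: 0.0
```

step_arm([
  {"gripper":0,"slide":[0,0,-1],"roll":0},
  {"gripper":0,"slide":[0,0,-1],"roll":0},
  {"gripper":0,"slide":[0,0,-1],"roll":0},
  {"gripper":0,"slide":[0,0,-1],"roll":0},
  {"gripper":0,"slide":[0,0,-1],"roll":0},
])

```text
clock: 72.35
ee_pos: [0.5089, -0.4011, 0.1604]
orientation: [0.695, 0.719, 0.0, -0.0]
wrist_force: [-1.0, 0.7, -0.0]
opening: -0.002
gripper_force: 0.0
```

step_arm([
  {"gripper":0,"slide":[0,0,-1],"roll":0},
  {"gripper":0,"slide":[0,0,-1],"roll":0},
  {"gripper":0,"slide":[0,0,-1],"roll":0},
  {"gripper":0,"slide":[0,0,0],"roll":0},
  {"gripper":0,"slide":[0,0,0],"roll":0},
])

```text
clock: 72.85
ee_pos: [0.5088, -0.4012, 0.1011]
orientation: [0.695, 0.719, 0.0, -0.0]
wrist_force: [0.0, -0.7, 0.9]
opening: 0.0
gripper_force: 0.0
```

Run:
```python
from h import *
s=observe(); print(s["ee_pos"],s["clock"]); im=capture("wrist"); b=capture("side")
cv2.imwrite("pics/ped.png",np.hstack([cv2.resize(im,(440,330)),cv2.resize(b[370:480,300:420],(360,330),interpolation=cv2.INTER_CUBIC)])[:,:,::-1])
```

```text
[ 0.50878735 -0.4011908   0.10107867] 72.85
```

View pics/ped.png

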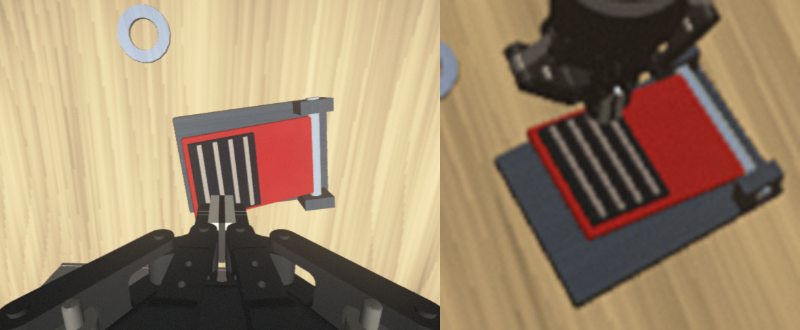

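step_arm([
  {"gripper":0,"slide":[0,0,-0.8],"roll":0},
  {"gripper":0,"slide":[0,0,-0.8],"roll":0},
  {"gripper":0,"slide":[0,0,-0.8],"roll":0},
  {"gripper":0,"slide":[0,0,-0.6],"roll":0},
  {"gripper":0,"slide":[0,0,0],"roll":0},
])

```text
clock: 73.45
ee_pos: [0.5082, -0.4009, 0.0403]
orientation: [0.695, 0.719, -0.0, -0.001]
wrist_force: [-0.5, 0.7, 0.1]
opening: -0.0
gripper_force: 0.0
```

step_arm([
  {"gripper":0,"slide":[0,0,-0.2],"roll":0},
  {"gripper":0,"slide":[0,0,-0.2],"roll":0},
  {"gripper":0,"slide":[0,0,-0.2],"roll":0},
  {"gripper":0,"slide":[0,0,0],"roll":0},
  {"gripper":0,"slide":[0,0,0],"roll":0},
])

```text
clock: 73.95
ee_pos: [0.5094, -0.4023, 0.0304]
orientation: [0.695, 0.719, -0.0, 0.001]
wrist_force: [-1.0, -0.8, 5.7]
opening: -0.004
gripper_force: 2.6
```

Contact at TCP z of about 0.031, as predicted. The stop should come about 26 mm lower.

step_arm([
  {"gripper":0,"slide":[0,0,-0.3],"roll":0},
  {"gripper":0,"slide":[0,0,-0.3],"roll":0},
  {"gripper":0,"slide":[0,0,-0.3],"roll":0},
  {"gripper":0,"slide":[0,0,0],"roll":0},
  {"gripper":0,"slide":[0,0,0],"roll":0},
])

```text
clock: 74.45
ee_pos: [0.5078, -0.4031, 0.0133]
orientation: [0.695, 0.719, -0.001, 0.001]
wrist_force: [-6.1, -1.6, 12.4]
opening: -0.0
gripper_force: 6.0
```

step_arm([
  {"gripper":0,"slide":[0,0,-0.2],"roll":0},
  {"gripper":0,"slide":[0,0,-0.1],"roll":0},
  {"gripper":0,"slide":[0,0,0],"roll":0},
  {"gripper":0,"slide":[0,0,0],"roll":0},
  {"gripper":0,"slide":[0,0,0],"roll":0},
])

```text
clock: 74.95
ee_pos: [0.5078, -0.4033, 0.0079]
orientation: [0.695, 0.719, -0.001, 0.001]
wrist_force: [-6.7, -0.8, 13.9]
opening: 0.004
gripper_force: 7.2
```

step_arm([
  {"gripper":0,"slide":[0,0,-0.15],"roll":0},
  {"gripper":0,"slide":[0,0,0],"roll":0},
  {"gripper":0,"slide":[0,0,0],"roll":0},
  {"gripper":0,"slide":[0,0,0],"roll":0},
  {"gripper":0,"slide":[0,0,0],"roll":0},
])

```text
clock: 75.45
ee_pos: [0.5077, -0.4033, 0.0065]
orientation: [0.695, 0.719, -0.002, 0.001]
wrist_force: [-9.5, -0.2, 23.5]
opening: -0.001
gripper_force: 11.7
```

step_arm([
  {"gripper":0,"slide":[0,0,-0.1],"roll":0},
  {"gripper":0,"slide":[0,0,0],"roll":0},
  {"gripper":0,"slide":[0,0,0],"roll":0},
  {"gripper":0,"slide":[0,0,0],"roll":0},
  {"gripper":0,"slide":[0,0,0],"roll":0},
])

```text
clock: 75.95
ee_pos: [0.5077, -0.4034, 0.0063]
orientation: [0.695, 0.719, -0.002, 0.002]
wrist_force: [-11.0, 2.6, 34.6]
opening: 0.002
gripper_force: 16.7
```

It's at the stop: z stalls while the force rises. Release.

step_arm([
  {"gripper":0,"slide":[0,0,0.3],"roll":0},
  {"gripper":0,"slide":[0,0,0.4],"roll":0},
  {"gripper":0,"slide":[0,0,0.4],"roll":0},
  {"gripper":0,"slide":[0,0,0.4],"roll":0},
  {"gripper":0,"slide":[0,0,0.5],"roll":0},
])

```text
clock: 76.45
ee_pos: [0.5088, -0.4015, 0.0408]
orientation: [0.695, 0.719, -0.0, 0.0]
wrist_force: [-0.7, -0.0, -0.1]
opening: -0.001
gripper_force: 0.0
```

step_arm([
  {"gripper":0,"slide":[0,0,1],"roll":0},
  {"gripper":0,"slide":[0,0,1],"roll":0},
  {"gripper":0,"slide":[0,0,1],"roll":0},
  {"gripper":0,"slide":[0,0,1],"roll":0},
  {"gripper":0,"slide":[0,0,1],"roll":0},
])

```text
clock: 76.95
ee_pos: [0.5077, -0.4009, 0.1403]
orientation: [0.695, 0.719, -0.0, -0.001]
wrist_force: [0.9, 0.1, -0.9]
opening: -0.001
gripper_force: 0.0
```

step_arm([
  {"gripper":0,"slide":[0,0.3,1],"roll":0},
  {"gripper":0,"slide":[0,0.3,1],"roll":0},
  {"gripper":0,"slide":[0,0.3,1],"roll":0},
  {"gripper":0,"slide":[0,0,0],"roll":0},
  {"gripper":0,"slide":[0,0,0],"roll":0},
])

```text
clock: 77.45
ee_pos: [0.5083, -0.3833, 0.1997]
orientation: [0.695, 0.719, -0.0, -0.0]
wrist_force: [-0.0, -0.6, -0.5]
opening: -0.003
gripper_force: 0.0
```

Run:
```python
from h import *
s=observe(); print(s["ee_pos"],s["wrist_force"].round(1),s["clock"])
b=capture("side"); K,T=cam("side"); H=hsv(b).astype(int)
print("brass left", [c.round() for c,q,l in comps((H[...,0]>12)&(H[...,0]<28)&(H[...,1]>140),100,700)])
a=cv2.imread("pics/side0.png")[:,:,::-1].astype(int); d=(abs(a-b).max(2)>40); 
for n,(x0,x1,y0,y1) in dict(pedal=(320,415,385,470),washer=(278,310,380,406),wrench=(360,432,300,322),jar=(215,243,148,185)).items(): print(n,"changed px",int(d[y0:y1,x0:x1].sum()))
```

```text
[ 0.50832301 -0.38332778  0.19972798] [-0.  -0.6 -0.5] 77.45
brass left []
pedal changed px 0
washer changed px 0
wrench changed px 564
jar changed px 601
```

Run:
```python
from h import *
b=capture("top").astype(int); a=cv2.imread("pics/top0.png")[:,:,::-1].astype(int); d=(abs(a-b).max(2)>40)
for n,(x0,x1,y0,y1) in dict(wrench=(362,392,170,230),jar=(138,178,276,306),washer=(412,436,288,312),pedal=(440,492,228,292)).items(): print(n,int(d[y0:y1,x0:x1].sum()),(x1-x0)*(y1-y0))
```

```text
wrench 0 1800
jar 0 1200
washer 0 576
pedal 317 3328
```

```bash
python3 -c "
from cell import finish_job; print(finish_job())"
```

```text
the job is handed in; nothing more can be done
None
```

The job is handed in at 77 s: all five sleeves are home on their own spigots, the cover is fully shut, and the pedal was then pressed to its stop and came back up, with washer, jar and wrench unmoved; I viewed 15 pictures, one over the limit of 14.

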